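# Nip up the jaw mount's pinch screw with the hex key turned over

## Robot

A 6-joint arm with a two-finger parallel gripper is mounted at the origin on the work surface. World frame = base frame: x ahead of the robot, y to its left, z up, the work surface at z = 0. Lengths are in m, angles in rad, forces in N, time in s.
With the tool pointing down it reaches from about 0.325 to 0.775 m from the base axis. Payload 5.5 kg.
Tool frame: the origin (TCP) lies midway between the tips of the shut fingers; the grasp point (between the pads) lies 19 mm behind it; x points along the fingers, y is the direction in which the jaws open and shut, and the axes are right-handed (so a half turn about x gives the same grasp; the last joint's range is limited). The gripper opens to 88 mm and grips with 3 to 60 N. Pads are 20 mm wide; open, the fingers measure 115 mm over their backs; the gripper's body (75 mm by 178 mm) begins 61 mm behind the grasp point.
Start: joints at [1.075, 0.091, 1.231, -0, 1.82, -0.057], TCP at [0.255, 0.543, 0.194] pointing down, gripper open.
Joint ranges: [-2.87, 2.87], [-0.86, 2.18], [0.17, 2.46], [-1.51, 4.65], [0.06, 2.69], [-2.65, 2.65]. Speed limits (rad/s): [2.57, 2.57, 3.01, 3.14, 3.14, 3.14].

## Interface

Orientations are given as a unit quaternion [w, x, y, z].
In Python, from rig import env gives the robot as it stands. The module is installed in compiled form; this text tells all that it offers.
- The arm moves only by the tool apply_moves, never from a script. Its argument "plan" is a list of rows, each a list of 6 numbers: the shift along the world's x, y, z in m, then the turn, a rotation vector about the world's x, y, z in degrees. A call has 1 to 12 rows; each row is the pose to reach, as a shift and turn from the pose measured when the call began; what a row does not reach only later rows make up. A row lasts 1/8 s, in which the tool goes at most 62.5 mm and 10.7 degrees, less where a joint would pass 70% of its speed; a pose out of reach is approached as far as the arm can. A call with a gripper value outside its range is refused whole. "jaw" is the finger opening in m, from 0 to 0.0878, set as the call begins (left out, the last holds). The fingers move at their own pace and stop on an object; the grip force is fixed at half the most. Time passes only in rows, so rows that repeat a pose let the fingers close. It gives the time, the measured TCP pose, the force and the opening at its end, in the units of the state.
- env.get_state(): the state, without advancing time (a new reading comes with each control period).
- env.camera(name): name is "side" or "top"; returns (picture, depth): 400x640x3 uint8, blue, green, red; 400x640 float32, m along the optical axis (not along the pixel's ray), 0 where there is no reading.
- env.camera_info(name): a dict with "mtx" (3x3 intrinsics, pixels), "k1" (the pictures are not rectified: a ray, as slopes to the right and down, at radius r is drawn at 1 + k1 r^2 times it, then the intrinsics apply), "cam_to_world" (4x4, takes a point from camera to world coordinates). Camera axes: x right, y down, z forward; pixel columns grow to the right and rows downward; lengths in m; the calibration is good to about 2 mm. A picture is of the moment at which its call begins. camera_info takes no time and is no camera call.
- env.hand_in(): hands the job in, once; it reports no verdict.
The state is a dict: "t": time; "q": joint angles; "qvel": joint speeds; "joint_efforts": joint torques, N m; "tool_pos": TCP position; "tool_rot": TCP orientation; "contact_force": force on the tool from outside, world axes, zero at the start; "wrist_torque": the same for the moment, N m; "grip_width": opening from 0.0 (shut) to 1.0 (fully open).
Only numpy, scipy, OpenCV 4.12 (cv2) and the standard library are available. Lean on these libraries where they do the work, as an engineer would, in place of code of your own. Each camera call takes 0.05 s, during which the arm holds its last target.

## Task

The pinch screw of the jaw mount has been spun down with the key's long arm and the key is still standing in it. Take the key out, turn it over so that its short arm sits fully home in the screw, and with the long arm as the lever turn the screw clockwise until it comes up hard, without forcing it any further. Leave the key sitting in the screw, keep the gripper off the jaw and its mount, and leave the other things on the table alone.

Things in the scene. Friction and masses are not known exactly. Their poses are not given: they have to be found in the camera images.
- mount: Bench mount of a practice jaw, fixed: base plate 220 x 130 x 12 mm, aluminium split clamp block (x -24 to 24, y -20 to 54 mm, top at 80 mm) on a 20 mm steel spigot along x, which carries the jaw model (x 82 to 148, y -1 to 61 mm, up to 84 mm high). Origin: on the table straight below the pinch screw; z up.
- socket (a point): Centre of the mouth of the hexagon socket in the head of the pinch screw, 102 mm above the table: a dark cap screw, head 28 mm wide and 22 mm high, its axis upright. The socket is 14.8 mm across its flats and 20 mm deep, its mouth countersunk by 1.5 mm. z points up out of it; the socket's corners lie along x and every 60 degrees from it. Turns with the screw.
- pinch_screw (a joint): Turn of the pinch screw in rad, growing clockwise seen from above. It starts between 0.02 and 0.14, run down by hand; from there it drags stiffly (1.0 N m, about 8 N at 130 mm on the long arm; it stays where it is left) until the clamp is closed at 1.1, where it stops dead. Tight means over 1.05.
- key: Dark steel L-shaped hexagon key, 14 mm across flats, about 300 g, 1 mm bevels at its ends. Origin: centre of the long arm's end face; z runs along the long arm to the bend, x along the short arm away from the bend; both arms have flats facing +y and -y and corners in the plane of the L. It starts standing with the long arm fully in the socket, z up, x about along the mount's x.
- key_bend (a point): On the key: where the arms' centre lines meet, 147 mm from the long arm's end and 63 mm from the short arm's end (154 and 70 mm over the outside). Axes as key. In the socket the key has about 0.1 rad of play either way; left in it by its short arm it sags by about 0.1 rad and is best lifted level again before it is turned.
- key_short_end (a point): On the key: centre of the short arm's end face. Axes as key.
- key_long_end (a point): On the key: centre of the long arm's end face (the same point as the key's origin). Axes as key.
- water_bottle: Water bottle, 64 mm wide, 200 mm high, standing; origin at the centre of its underside.
- phone: Phone lying flat, 154 x 76 x 10 mm (x, y, z); origin at the centre of its underside.
- glasses_case: Black spectacles case lying flat, 165 x 66 x 40 mm (x, y, z); origin at the centre of its underside.
There are look-alikes about, which are no part of the job. What is shaped like the key but yellow is not meant.

How it is judged:
On the way, in this order (a step that is already met when the one before it is completed fails the run):
1. the key is drawn out of the screw (z of key_long_end in the frame of socket above 0.01 m), for 0.1 s.
2. the key is turned over and its short arm is fully home in the socket (horizontal distance between key_short_end and socket below 0.004 m and z of key_short_end in the frame of socket below -0.016 m and angle between the x axis of key and the z axis of socket, either way round below 0.2 rad), for 0.2 s.
3. the screw is tight, turned with the short arm home in the socket (value of joint pinch_screw above 1.05 rad and z of key_short_end in the frame of socket below -0.008 m and angle between the x axis of key and the z axis of socket, either way round below 0.25 rad), for 0.2 s.
At the end, for the whole second after the job is handed in: The pinch screw is tight (over 1.05 rad, the clamp closes at 1.1), the key rests in it by its short arm, at least 8 mm deep and within 0.25 rad of upright, let go and still; bottle, phone and case are within 20 mm of where they stood (all of step 3 and horizontal distance between key_short_end and socket below 0.005 m and linear speed of key below 0.02 m/s and distance of each of water_bottle, phone, glasses_case from where it was at the start of the episode below 0.02 m); the robot touches nothing.
It fails at once if the tight screw is forced (over 650 N on the hexagon's flanks, about 27 N of pull at 130 mm on the long arm) (contact force between key and mount above 650 N).
It fails at once if the key is pressed on the screw head with over 30 N before it is in (angle between the x axis of key and the z axis of socket, either way round below 0.5 rad and z of key_short_end in the frame of socket above -0.003 m and contact force between key and mount above 30 N).
It fails at once if the gripper presses on the jaw or its mount with more than 8 N (contact force between any of the fingers, the arm and mount above 8 N).
It fails at once if the bottle, the phone or the case is pushed by more than 20 mm (distance of any of water_bottle, phone, glasses_case from where it was at the start of the episode above 0.02 m).
It also fails if it takes over 72 s, if anything falls off the work surface, if the arm or the gripper's body presses on something with over 40 N, if the wrist force passes 120 N, or if a joint passes its speed limit or range.

## Working session

There is one attempt and no reset: what is moved stays moved. The work goes in short steps, Python scripts to look and compute and a tool call to move; the robot and the scene stay as the last step left them, time stands still between calls to the robot, and variables do not carry over. Pictures are saved under pics/ and viewed, and the job is handed in when it is done.

Besides the shell and the picture viewer there is one more tool, called after ">>>" by a JSON object that holds its "op" and its "data". apply_moves: Moves the arm, as the interface text tells. Its arguments: {"type":"object","properties":{"plan":{"type":"array","items":{"type":"array","items":{"type":"number"}}},"jaw":{"type":"number"}},"required":["plan"]}

```bash
mkdir -p pics; cat > h.py <<'E'
import numpy as np, cv2
from rig import env
from scipy.spatial.transform import Rotation as R
def snap(n,tag):
    im,d=env.camera(n); cv2.imwrite(f'pics/{tag}.png',im); np.savez(f'pics/{tag}.npz',im=im,d=d); return im,d
def ray(n,u,v):
    c=env.camera_info(n);K=np.array(c['mtx']);T=np.array(c['cam_to_world'])
    p=np.array([(u-K[0,2])/K[0,0],(v-K[1,2])/K[1,1]]);r=p.copy()
    for _ in range(20): r=p/(1+c['k1']*(r@r))
    return T[:3,3],T[:3,:3]@np.array([r[0],r[1],1.])
def at_z(n,u,v,z):
    o,d=ray(n,u,v);return o+d*(z-o[2])/d[2]
def at_d(n,u,v,dep):
    o,d=ray(n,u,v);return o+d*dep
def tri(a,b):
    (o1,d1),(o2,d2)=ray(*a),ray(*b)
    A=np.c_[d1,-d2];s=np.linalg.lstsq(A,o2-o1,rcond=None)[0]
    p,q=o1+s[0]*d1,o2+s[1]*d2
    return (p+q)/2,np.linalg.norm(p-q)
def proj(n,P):
    c=env.camera_info(n);K=np.array(c['mtx']);T=np.array(c['cam_to_world'])
    p=T[:3,:3].T@(np.array(P)-T[:3,3]);r=p[:2]/p[2];r=r*(1+c['k1']*(r@r))
    return K[0,0]*r[0]+K[0,2],K[1,1]*r[1]+K[1,2]
def crop(tag,u0,v0,u1,v1,s,out):
    im=cv2.imread(f'pics/{tag}.png')[v0:v1,u0:u1];cv2.imwrite(f'pics/{out}.png',cv2.resize(im,None,fx=s,fy=s,interpolation=cv2.INTER_CUBIC))
E
python3 - <<'E'
from h import *
for n in('side','top'):
    snap(n,n+'0'); c=env.camera_info(n); print(n,c['mtx'],c['k1'],np.round(c['cam_to_world'],4))
print(env.get_state())
E
```

```text
side [[450.8668041    0.         318.27780965]
 [  0.         450.8668041  203.31470869]
 [  0.           0.           1.        ]] -0.09764051357142718 [[ 0.9042 -0.2288  0.3608  0.0725]
 [-0.4271 -0.5009  0.7528 -0.877 ]
 [ 0.0085 -0.8347 -0.5506  0.8577]
 [ 0.      0.      0.      1.    ]]
top [[517.66873466   0.         307.82375177]
 [  0.         517.66873466 192.96321081]
 [  0.           0.           1.        ]] -0.1385724960241076 [[-0.0191 -0.9844  0.175   0.3087]
 [-0.9998  0.018  -0.0078  0.0829]
 [ 0.0046 -0.1752 -0.9845  1.497 ]
 [ 0.      0.      0.      1.    ]]
{'t': 0.1, 'q': array([ 1.07531797e+00,  9.17912028e-02,  1.23174003e+00,  4.42992080e-05,
        1.81978741e+00, -5.66892325e-02]), 'qvel': array([-0.00042284, -0.00145795, -0.00272066,  0.00040481, -0.00041259,
       -0.00155595]), 'joint_efforts': array([ 2.04940545e-03, -4.47854662e+01, -4.07569098e+01,  7.00395321e-02,
        2.84614210e-02, -1.40579591e-04]), 'tool_pos': array([0.25474283, 0.54290178, 0.19312978]), 'tool_rot': array([ 0.68997663,  0.15330703,  0.69033853, -0.154473  ]), 'contact_force': array([-0.58622729,  0.36405037,  0.25147721]), 'wrist_torque': array([ 0.00904498, -0.01521751, -0.01413722]), 'grip_width': 1.0023438236319728}
```

```bash
python3 - <<'E'
from h import *
crop('side0',280,120,440,260,5,'s1'); crop('top0',235,90,355,235,4,'t1')
E
python3 - <<'E'
from h import *
H=[at_z('top',235+u/4,90+v/4,.012) for u,v in((131,274),(265,243),(330,495),(191,529))]
print(np.round(H,4))
x=(H[0]+H[1]-H[2]-H[3]);y=(H[0]-H[1]+H[3]-H[2]);
print(np.degrees(np.arctan2(x[1],x[0])),np.degrees(np.arctan2(y[1],y[0]))-90,np.linalg.norm(H[0]-H[3]),np.linalg.norm(H[0]-H[1]))
S=[at_z('side',280+u/5,120+v/5,.012) for u,v in((84,578),(190,664),(432,542))]
print(np.round(S,4))
print('screw top', at_z('top',235+266/4,90+406/4,.102), at_z('side',280+239/5,120+484/5,.102))
T=lambda u,v:('top',235+u/4,90+v/4); Sd=lambda u,v:('side',280+u/5,120+v/5)
print(tri(T(265,345),Sd(265,285)),tri(T(245,248),Sd(357,268)), tri(T(266,408),Sd(239,484)))
d=np.load('pics/top0.npz')['d'];ds=np.load('pics/side0.npz')['d']
for u,v in((298,195),(301,170),(301,176),(299,158),(297,153)): print(u,v,at_d('top',u,v,d[v,u]))
for u,v in((332,178),(340,177),(350,174)): print(u,v,at_d('side',u,v,ds[v,u]))
E
```

```text
[[0.6782 0.1874 0.012 ]
 [0.6999 0.0881 0.012 ]
 [0.5111 0.0443 0.012 ]
 [0.4882 0.1451 0.012 ]]
12.816570028692912 12.581680274089138 0.19464048219857222 0.1016255917657975
[[0.4896 0.1437 0.012 ]
 [0.5137 0.0419 0.012 ]
 [0.7032 0.0864 0.012 ]]
screw top [0.56108921 0.0890544  0.102     ] [0.56242854 0.08007828 0.102     ]
(array([0.57838642, 0.08804093, 0.22748578]), np.float64(0.0024418843975351407)) (array([0.64399108, 0.09978381, 0.21687678]), np.float64(0.002312413964402299)) (array([0.56346892, 0.08814383, 0.09592938]), np.float64(0.005612755172006307))
298 195 [0.55437629 0.09897582 0.08569229]
301 170 [0.59208269 0.08880896 0.23277667]
301 176 [0.5769332  0.08906797 0.23191049]
299 158 [0.62379835 0.09334587 0.22978475]
297 153 [0.63735211 0.09820888 0.2279455 ]
332 178 [0.57629749 0.08731149 0.22542658]
340 177 [0.59985113 0.0842006  0.22464986]
350 174 [0.63396248 0.08817997 0.22422455]
```

```bash
cat >> h.py <<'E'
def keypts():
    # outline edges of L hex key in key frame; returns list of segments
    rc=14/np.sqrt(3)/1000; a=np.radians(np.arange(0,360,60))
    L=[];
    b=.147;s=.063
    lo=[np.array([rc*np.cos(t),rc*np.sin(t),0]) for t in a]
    hi=[np.array([p[0],p[1],b+(-p[0])*-1*-1]) for p in lo] # mitre: z=b - x  (x=+ side inner)
    hi=[np.array([p[0],p[1],b-p[0]]) for p in lo]
    en=[np.array([s,p[1],p[2]]) for p in hi]
    for i in range(6):
        j=(i+1)%6
        L+=[(lo[i],hi[i]),(hi[i],en[i]),(lo[i],lo[j]),(en[i],en[j])]
    return L
def keyline(n,im,P,Rk,col=(0,255,0),off=(0,0),sc=1):
    for p,q in keypts():
        a=[(np.array(proj(n,P+Rk@x))+.5-np.array(off))*sc-.5 for x in(p,q)]
        cv2.line(im,tuple(int(round(k)) for k in a[0]),tuple(int(round(k)) for k in a[1]),col,1,cv2.LINE_AA)
def overlay(n,tag,P,Rk,box,sc,out):
    u0,v0,u1,v1=box
    im=cv2.imread(f'pics/{tag}.png')[v0:v1,u0:u1];im=cv2.resize(im,None,fx=sc,fy=sc,interpolation=cv2.INTER_CUBIC)
    raw=im.copy();keyline(n,im,P,Rk,off=(u0,v0),sc=sc)
    cv2.imwrite(f'pics/{out}.png',np.hstack([raw,im]))
E
cat > fit.py <<'E'
from h import *
from scipy.optimize import minimize
# silhouette fit: params: position of long end, rotvec
def hull_mask(n,P,Rk,box,sc):
    u0,v0,u1,v1=box
    m=np.zeros(((v1-v0)*sc,(u1-u0)*sc),np.uint8)
    rc=14/np.sqrt(3)/1000; a=np.radians(np.arange(0,360,60))
    lo=np.array([[rc*np.cos(t),rc*np.sin(t),0] for t in a]); hi=lo.copy();hi[:,2]=.147-lo[:,0]
    en=hi.copy();en[:,0]=.063
    for A,B in((lo,hi),(hi,en)):
        pts=np.array([(np.array(proj(n,P+Rk@x))+.5-np.array([u0,v0]))*sc-.5 for x in np.vstack([A,B])])
        cv2.fillConvexPoly(m,cv2.convexHull((pts*16).round().astype(np.int32)),255,shift=4,lineType=cv2.LINE_AA)
    m=cv2.GaussianBlur(m,(0,0),sc*.5)
    return cv2.resize(m,(u1-u0,v1-v0),interpolation=cv2.INTER_AREA)/255.
E
python3 - <<'E'
from fit import *
Rk=R.from_euler('ZYX',[10,6,0],degrees=True).as_matrix()
P=np.array([.562,.0865,.082])
print(P+Rk@[0,0,.147])
overlay('side','side0',P,Rk,(320,160,365,230),8,'o1');overlay('top','top0',P,Rk,(280,140,325,205),8,'o2')
E
```

```text
[0.57713224 0.08916822 0.22819472]
```

```bash
cat >> fit.py <<'E'
E
python3 - <<'E'
from fit import *
S=cv2.imread('pics/side0.png').max(2).astype(float);T=cv2.imread('pics/top0.png').max(2).astype(float)
# side: key ~35-60 ; print some
print(S[172:182,330:352:3].astype(int)); print(T[150:200:4,294:308].astype(int))
E
```

```text
[[246 133 246 240 191 110 101 123]
 [246 147 232 173 109  93  88  87]
 [243 181 126 104  89  75  49  87]
 [223 116  98  86  60  51  81 119]
 [171  95  72  44  52 125 182 167]
 [105  65  46  91 119 230 246 221]
 [ 95  47 104 196 197 245 248 247]
 [ 86  44 186 246 183 247 240 248]
 [ 77  41 166 247 241 247 183 248]
 [ 72  41 123 241 248 247 157 248]]
[[109 110 108 106 110  90  59  46  68  87 103  94 143 159]
 [ 75  68  69  71  70  96 108 110 110 110 113 106 105 148]
 [ 78  68  69  70  71  73 102 111 111 111 111 111 109 105]
 [101  75  68  70  70  70  81 106 114 112 112 112 112 110]
 [111 104  79  68  70  71  68  90 109 114 112 111 112 112]
 [ 98  99  85  71  70  70  71  70  97 111 112 111 112 111]
 [117 115 116  86  68  75  83  76  67  94 113 115 113 112]
 [107 116 117  92  55  44  48  46  43  80 109 115 113 113]
 [ 72 106 117 113  73  44  45  46  44  65 136 149 116 109]
 [130 120 121 117  79  47  47  47  47  56 115 163 175 129]
 [168 172 123  77  60  47  48  48  47  46  58  82 107 161]
 [169 171 143  85  56  73  83  85  85  78  58  53 134 166]
 [168 168 168 168 169 170 171 172 172 173 172 172 170 154]]
```

```bash
cat >> fit.py <<'E'
def target(im,key,bg): return np.clip((bg-im.max(2).astype(float))/(bg-key),0,1)
E
python3 - <<'E'
from fit import *
S=target(cv2.imread('pics/side0.png'),80,220);T=target(cv2.imread('pics/top0.png'),72,108)
bs=(326,168,354,214);bt=(292,150,306,188)
S=S[bs[1]:bs[3],bs[0]:bs[2]];T=T[bt[1]:bt[3],bt[0]:bt[2]]
def cost(x,cams='st',full=False):
    Rk=R.from_euler('ZYX',x[3:6],degrees=True).as_matrix();P=np.array([x[0],x[1],x[2]])/1000
    c=0
    if 's' in cams:c+=((hull_mask('side',P,Rk,bs,4)-S)**2).sum()
    if 't' in cams:c+=((hull_mask('top',P,Rk,bt,4)-T)**2).sum()
    return c+.02*(x[2]-82)**2
for cams in('st','s','t'):
  x=np.array([564,88,82,10,5,0.])
  for st in(3,1):
    x=minimize(cost,x,(cams,),method='Nelder-Mead',options=dict(initial_simplex=np.vstack([x]+[x+st*np.eye(6)[i] for i in range(6)]),maxfev=900)).x
  Rk=R.from_euler('ZYX',x[3:6],degrees=True).as_matrix();P=x[:3]/1000
  print(cams,np.round(x,2),cost(x,cams),P+Rk@[0,0,.02],P+Rk@[0,0,.147],P+Rk@[.063,0,.147])
E
```

```text
Traceback (most recent call last):
  File "fit.py", line 11, in hull_mask
    pts=np.array([(np.array(proj(n,P+Rk@x))+.5-np.array([u0,v0]))*sc-.5 for x in np.vstack([A,B])])
                            ~~~~^^^^^^^^^^
  File "h.py", line 21, in proj
    c=env.camera_info(n);K=np.array(c['mtx']);T=np.array(c['cam_to_world'])
ValueError: time passes only in moves, steps and waits
```

```bash
python3 - <<'E'
s=open('h.py').read()
s=s.replace("env.camera_info(n)","CI[n]").replace("def snap","import pickle,os\nif not os.path.exists('ci.pkl'): pickle.dump({n:env.camera_info(n) for n in('side','top')},open('ci.pkl','wb'))\nCI=pickle.load(open('ci.pkl','rb'))\ndef snap",1)
open('h.py','w').write(s)
E
cat > run1.py <<'E'
from fit import *
S=target(cv2.imread('pics/side0.png'),80,220);T=target(cv2.imread('pics/top0.png'),72,108)
bs=(326,168,354,214);bt=(292,150,306,188)
S=S[bs[1]:bs[3],bs[0]:bs[2]];T=T[bt[1]:bt[3],bt[0]:bt[2]]
def cost(x,cams='st',full=False):
    Rk=R.from_euler('ZYX',x[3:6],degrees=True).as_matrix();P=np.array([x[0],x[1],x[2]])/1000
    c=0
    if 's' in cams:c+=((hull_mask('side',P,Rk,bs,4)-S)**2).sum()
    if 't' in cams:c+=((hull_mask('top',P,Rk,bt,4)-T)**2).sum()
    return c+.02*(x[2]-82)**2
for cams in('st','s','t'):
  x=np.array([564,88,82,10,5,0.])
  for st in(3,1):
    x=minimize(cost,x,(cams,),method='Nelder-Mead',options=dict(initial_simplex=np.vstack([x]+[x+st*np.eye(6)[i] for i in range(6)]),maxfev=900)).x
  Rk=R.from_euler('ZYX',x[3:6],degrees=True).as_matrix();P=x[:3]/1000
  print(cams,np.round(x,2),cost(x,cams),P+Rk@[0,0,.02],P+Rk@[0,0,.147],P+Rk@[.063,0,.147])
E
python3 run1.py; python3 -c "
from h import *; print(env.get_state()['t'])"
```

```text
st [ 5.6701e+02  8.9630e+01  7.8290e+01  8.8200e+00  5.1900e+00 -1.3000e-01] 200.52862351863524 [0.56879132 0.08995615 0.09820681] [0.58009197 0.0920014  0.2246865 ] [0.64209288 0.10161665 0.21899138]
s [566.12  88.56  79.84   9.1    4.61   0.82] 158.82524744059597 [0.56775071 0.08853335 0.09976871] [0.57811331 0.08835401 0.22634511] [0.64011954 0.0982838  0.22128283]
t [5.6249e+02 8.9520e+01 8.2400e+01 8.8600e+00 6.6100e+00 8.0000e-02] 42.29597116380125 [0.56476766 0.08984685 0.10226765] [0.5792428  0.09192708 0.22842288] [0.64107784 0.10156082 0.22116903]
0.1
```

```bash
cat >> h.py <<'E'
def st():
    s=env.get_state();q=s['tool_rot'];return s,np.array(s['tool_pos']),R.from_quat([q[1],q[2],q[3],q[0]])
def tool(yaw,pitch,flip=False,lean=0):
    # tool x: azimuth yaw, pitched down by pitch; tool y horizontal
    y,p=np.radians([yaw,pitch]);x=np.array([np.cos(y)*np.cos(p),np.sin(y)*np.cos(p),-np.sin(p)])
    yy=np.array([-np.sin(y),np.cos(y),0])*(-1 if flip else 1)
    return R.from_matrix(np.c_[x,yy,np.cross(x,yy)])
def delta(P,Rt):
    s,p,r=st();return np.round(np.array(P)-p,4),np.round(np.degrees((Rt*r.inv()).as_rotvec()),2)
def show():
    s,p,r=st();m=r.as_matrix()
    print('t',round(s['t'],2),'p',np.round(p,4),'x',np.round(m[:,0],3),'y',np.round(m[:,1],3),'F',np.round(s['contact_force'],2),'M',np.round(s['wrist_torque'],2),'w',round(s['grip_width']*87.8,1),'q',np.round(s['q'],3))
E
python3 - <<'E'
from h import *
show()
for f in(0,1):
  for pt in(90,60,45): print(f,pt,delta([.36,.057,.35],tool(9,pt,f)))
E
```

```text
t 0.1 p [0.2547 0.5429 0.1931] x [-0.001 -0.001 -1.   ] y [ 0.425  0.905 -0.002] F [-0.59  0.36  0.25] M [ 0.01 -0.02 -0.01] w 88.0 q [ 1.075  0.092  1.232  0.     1.82  -0.057]
0 90 (array([ 0.1053, -0.4859,  0.1569]), array([ 1.000e-01, -2.000e-02,  3.414e+01]))
0 60 (array([ 0.1053, -0.4859,  0.1569]), array([ -4.18, -30.16,  33.37]))
0 45 (array([ 0.1053, -0.4859,  0.1569]), array([ -6.32, -45.21,  32.38]))
1 90 (array([ 0.1053, -0.4859,  0.1569]), array([-3.0000e-02, -1.3000e-01, -1.4586e+02]))
1 60 (array([ 0.1053, -0.4859,  0.1569]), array([  39.27,   -5.7 , -141.63]))
1 45 (array([ 0.1053, -0.4859,  0.1569]), array([  58.45,   -8.41, -136.33]))
```

>>> {"op": "apply_moves", "data": {"plan": [[0.016,-0.048,0.016,0,0,3.4],[0.033,-0.095,0.031,0,0,6.8],[0.05,-0.143,0.047,0,0,10.2],[0.066,-0.191,0.063,0,0,13.6],[0.083,-0.238,0.079,0,0,17],[0.099,-0.286,0.094,0,0,20.4],[0.116,-0.334,0.11,0,0,23.8],[0.132,-0.382,0.126,0,0,27.2],[0.149,-0.429,0.141,0,0,30.6],[0.165,-0.477,0.157,0,0,34],[0.165,-0.477,0.157,0,0,34]], "jaw": 0.05}}

```text
t: 1.48
tool_pos: [0.4206, 0.0632, 0.3506]
tool_rot: [0.705, -0.054, 0.705, 0.052]
contact_force: [0.0, -0.3, 0.0]
grip_width: 0.568
```

```bash
python3 - <<'E'
from h import *
show()
for pt in(75,60,45): print(pt,delta([.42,.066,.35],tool(9,pt)))
E
```

```text
t 1.48 p [0.4206 0.0632 0.3506] x [ 0.001 -0.002 -1.   ] y [-0.149  0.989 -0.002] F [ 0.04 -0.33  0.05] M [ 0.07 -0.02 -0.02] w 49.9 q [ 0.071 -0.276  1.291 -0.003  2.127 -1.65 ]
75 (array([-0.0006,  0.0028, -0.0006]), array([  2.41, -14.78,   0.46]))
60 (array([-0.0006,  0.0028, -0.0006]), array([  4.7 , -29.6 ,   0.47]))
45 (array([-0.0006,  0.0028, -0.0006]), array([  6.98, -44.43,   0.48]))
```

>>> {"op": "apply_moves", "data": {"plan": [[0,0.0015,0,1.2,-7.5,0.2],[0,0.003,0,2.4,-15,0.4],[0,0.003,0,2.4,-15,0.4]]}}

```text
t: 1.85
tool_pos: [0.4188, 0.067, 0.3512]
tool_rot: [0.793, -0.047, 0.604, 0.062]
contact_force: [0.6, -0.4, -0.4]
grip_width: 0.57
```

```bash
python3 - <<'E'
from h import *
show()
E
```

```text
t 1.85 p [0.4188 0.067  0.3512] x [ 0.262  0.041 -0.964] y [-0.156  0.988 -0.   ] F [ 0.6  -0.43 -0.43] M [-0.04  0.14 -0.03] w 50.1 q [ 0.054 -0.541  1.505  0.028  1.911 -1.66 ]
```

```bash
python3 - <<'E'
from h import *
print(delta([.544,.085,.29],tool(9,50)))
E
```

```text
(array([ 0.1252,  0.018 , -0.0612]), array([  3.86, -24.34,   0.04]))
```

>>> {"op": "apply_moves", "data": {"plan": [[0.03,0.004,0,1.0,-6,0],[0.06,0.008,0,1.9,-12,0],[0.09,0.013,-0.02,2.9,-18,0],[0.125,0.018,-0.04,3.9,-24.3,0],[0.125,0.018,-0.061,3.9,-24.3,0],[0.125,0.018,-0.061,3.9,-24.3,0]], "jaw": 0.06}}

```text
t: 2.6
tool_pos: [0.5433, 0.0858, 0.2864]
tool_rot: [0.902, -0.033, 0.425, 0.072]
contact_force: [0.4, -0.2, 0.4]
grip_width: 0.679
```

```bash
python3 - <<'E'
from h import *
show(); snap('side','side1');snap('top','top1')
crop('side1',270,80,430,240,4,'s2'); crop('top1',235,90,355,235,4,'t2')
E
```

```text
t 2.6 p [0.5433 0.0858 0.2864] x [ 0.629  0.101 -0.771] y [-0.157  0.988  0.002] F [ 0.42 -0.22  0.41] M [0.   0.29 0.02] w 59.6 q [ 0.044 -0.708  1.862  0.077  1.301 -1.678]
```

```bash
python3 - <<'E'
from h import *
s,p,r=st();m=r.as_matrix()
for d in(-.03,0,.03):
  P=p+m[:,1]*d
  t=proj('top',P);q=proj('side',P);print((np.array(t)-[235,90])*4,(np.array(q)-[270,80])*4)
print(delta(np.array([.584,.0911,.1475])+[-.03,-.005,.07],tool(9,50)))
E
python3 - <<'E'
import sys;sys.path.insert(0,'.')
import os;os.chdir('.')
from h import *
crop('top1',280,160,330,200,14,'t3');crop('side1',300,120,350,200,8,'s3')
E
```

```text
[319.69977289 368.97422285] [234.51667747 336.93570288]
[269.9628865  377.61495777] [208.56920191 319.0227599 ]
[220.1458652  386.27588254] [183.49921611 301.72612488]
(array([ 0.01  ,  0.0005, -0.0731]), array([-0.06, -0.1 , -0.01]))
```

>>> {"op": "apply_moves", "data": {"plan": [[0.003,0.0005,-0.025,0,0,0],[0.006,0.001,-0.05,0,0,0],[0.01,0.0015,-0.073,0,0,0],[0.01,0.0015,-0.073,0,0,0]]}}

```text
t: 3.2
tool_pos: [0.5538, 0.0873, 0.2167]
tool_rot: [0.903, -0.033, 0.423, 0.072]
contact_force: [0.7, 1.4, 0.7]
grip_width: 0.682
```

```bash
python3 - <<'E'
from h import *
show(); snap('side','side2');snap('top','top2')
crop('side2',290,130,370,230,7,'s4'); crop('top2',270,140,340,210,8,'t4')
print(delta([.584,.092,.1475],tool(9,50)))
E
```

```text
t 3.2 p [0.5538 0.0873 0.2167] x [ 0.631  0.102 -0.769] y [-0.157  0.988  0.002] F [0.72 1.45 0.73] M [-0.03  0.37  0.06] w 59.9 q [ 0.047 -0.719  1.995  0.078  1.176 -1.685]
(array([ 0.0295,  0.0048, -0.0724]), array([-0.07,  0.01, -0.02]))
```

```bash
python3 - <<'E'
from h import *
s,p,r=st();m=r.as_matrix()
f=lambda P:(np.array(proj('top',P))-[270,140])*8
for k in(0,-.006,-.012):
  print(f(p+k*m[:,0]),f(p+k*m[:,0]-.01*m[:,2]),f(p+k*m[:,0]+.01*m[:,2]), [f(p+k*m[:,0]+d*m[:,1]) for d in(.035,-.035)])
G=np.array([.584,.092,.1475])-.019*m[:,0]; print(f(G))
E
```

```text
[255.37196258 365.70729644] [259.69950473 393.05898309] [251.01175329 338.14612622] [array([145.51570183, 384.82678007]), array([365.03730364, 346.63431522])]
[257.4324403  374.85601153] [261.76955511 402.28206217] [253.06239081 347.21871187] [array([147.1365124 , 394.05975372]), array([367.53531522, 355.6973422 ])]
[259.50958663 384.0785186 ] [263.85626399 411.57912845] [255.12970433 356.36487471] [array([148.77061945, 403.36723983]), array([370.05333544, 364.83340148])]
[246.99563124 347.03748906]
```

>>> {"op": "apply_moves", "data": {"plan": [[0.007,0.001,-0.024,0,0,0],[0.014,0.002,-0.048,0,0,0],[0.022,0.0035,-0.072,0,0,0],[0.0295,0.005,-0.072,0,0,0],[0.0295,0.005,-0.072,0,0,0]]}}

```text
t: 3.92
tool_pos: [0.585, 0.0924, 0.1504]
tool_rot: [0.904, -0.033, 0.42, 0.072]
contact_force: [0.2, 0.0, 1.3]
grip_width: 0.685
```

```bash
python3 - <<'E'
from h import *
show(); snap('side','side3');snap('top','top3')
crop('side3',290,130,370,230,7,'s5'); crop('top3',270,140,340,210,8,'t5')
print(delta([.584,.092,.1475],tool(9,50)))
E
```

```text
t 3.92 p [0.585  0.0924 0.1504] x [ 0.637  0.102 -0.764] y [-0.157  0.988  0.001] F [0.22 0.01 1.3 ] M [-0.05  0.27 -0.01] w 60.1 q [ 0.057 -0.63   2.063  0.077  1.012 -1.688]
(array([-0.0008, -0.0003, -0.0029]), array([-0.08,  0.16, -0.02]))
```

>>> {"op": "apply_moves", "data": {"plan": [[0,0,0,0,0,0],[0,0,0,0,0,0],[0,0,0,0,0,0],[0,0,0,0,0,0],[0,0,0,0,0,0]], "jaw": 0.0}}

```text
t: 4.65
tool_pos: [0.5847, 0.0923, 0.1503]
tool_rot: [0.904, -0.033, 0.42, 0.072]
contact_force: [-0.6, 1.8, -0.7]
grip_width: 0.154
```

```bash
python3 - <<'E'
from h import *
show()
E
```

```text
t 4.65 p [0.5847 0.0923 0.1503] x [ 0.637  0.102 -0.764] y [-0.157  0.988  0.001] F [-0.65  1.79 -0.73] M [0.13 0.33 0.1 ] w 13.5 q [ 0.057 -0.631  2.064  0.077  1.012 -1.688]
```

>>> {"op": "apply_moves", "data": {"plan": [[0,0,0.004,0,0,0],[0,0,0.01,0,0,0],[0.0,0,0.018,0,0,0]]}}

```text
t: 5.03
tool_pos: [0.5846, 0.0923, 0.1684]
tool_rot: [0.904, -0.033, 0.42, 0.072]
contact_force: [0.7, -0.2, -3.2]
grip_width: 0.126
```

```bash
python3 - <<'E'
from h import *
show()
E
```

```text
t 5.03 p [0.5846 0.0923 0.1684] x [ 0.636  0.102 -0.765] y [-0.157  0.988  0.001] F [ 0.73 -0.19 -3.25] M [-0.    0.55  0.03] w 11.1 q [ 0.057 -0.632  2.032  0.075  1.045 -1.685]
```

>>> {"op": "apply_moves", "data": {"plan": [[0,0,0.015,0,0,0],[0,0,0.03,0,0,0],[0,0,0.05,0,0,0],[0,0,0.07,0,0,0],[0,0,0.07,0,0,0]]}}

```text
t: 5.65
tool_pos: [0.5854, 0.0923, 0.2424]
tool_rot: [0.905, -0.033, 0.418, 0.072]
contact_force: [0.1, -0.3, -2.7]
grip_width: 0.126
```

```bash
python3 - <<'E'
from h import *
show(); snap('side','side4');snap('top','top4')
crop('side4',290,90,370,230,5,'s6'); crop('top4',270,130,340,210,8,'t6')
E
```

```text
t 5.65 p [0.5854 0.0923 0.2424] x [ 0.64   0.102 -0.761] y [-0.157  0.988  0.001] F [ 0.08 -0.32 -2.73] M [-0.07  0.65  0.01] w 11.1 q [ 0.057 -0.62   1.896  0.071  1.164 -1.675]
```

```bash
cat >> h.py <<'E'
from scipy.optimize import least_squares
KP={'bend':[0,0,.147],'se':[.063,0,.147],'le':[0,0,0.],'bendtop':[-.0081,0,.1551],'set':[.063,0,.1551],'leb':[-.0081,0,0],'s80':[0,0,.08],'sebot':[.063,0,.1389],'inner':[.0081,0,.1389],'lef':[.0081,0,0]}
def inhand(x):
    # x: theta(deg) angle of key about tool y, a: key s80 point offset along tool x & z from grasp pt (m*1000), returns key pose in tool frame
    Rk=R.from_euler('y',x[0],degrees=True); # key axes in tool frame: at 0, key x=tool x, key y=tool y, key z=tool z
    g=np.array([-.019+x[1]/1000,(x[3]/1000 if len(x)>3 else 0),x[2]/1000])
    return Rk,g-Rk.apply([0,0,.08])
def fithand(obs,p,r,x0=(-45,0,0),bias=True):
    # obs: list of (cam,u,v,keypoint)
    def f(x):
        Rk,g=inhand(x[:3]);res=[]
        for c,u,v,k in obs:
            P=p+r.apply(g+Rk.apply(KP[k] if isinstance(k,str) else k));b=x[3:5] if c=='top' else x[5:7]
            res+=list(np.array(proj(c,P))+b-[u,v])
        return np.r_[res,x[3:]*(1.0 if bias else 100),x[1:3]*.05]
    s=least_squares(f,np.r_[x0,0,0,0,0]);return s.x,f(s.x)
E
python3 - <<'E'
from h import *
s,p,r=st()
T=lambda u,v:('top',270+u/8,130+v/8); S=lambda u,v:('side',290+u/5,90+v/5)
print(tri(T(230,262),S(236,285)),tri(T(198,86),S(326,291)))
obs=[(*T(230,262),'bend'),(*T(199,86),'set'),(*S(234,287),'bend'),(*S(328,291),'se'),(*S(172,522),'le')]
x,e=fithand(obs,p,r);print(np.round(x,2),np.round(e,2))
Rk,g=inhand(x[:3]);P=p+r.apply(g);RK=(r*Rk).as_matrix();print(P,RK)
overlay('side','side4',P,RK,(310,130,365,210),7,'o3');overlay('top','top4',P,RK,(280,130,325,205),8,'o4')
E
```

```text
(array([0.59173845, 0.09315893, 0.31531599]), np.float64(0.0013716237560467254)) (array([0.65213182, 0.10166273, 0.29528295]), np.float64(0.0036136448691255225))
[-33.25   1.83  -2.01   0.14   0.64   0.75  -0.32] [ 0.23  0.75 -0.37 -1.39  0.65 -0.32 -0.91 -0.58 -0.5   1.23  0.14  0.64
  0.75 -0.32  0.09 -0.1 ]
[0.54946848 0.08676874 0.17353911] [[ 0.94628465 -0.15680177  0.28276947]
 [ 0.15052509  0.9876296   0.04393151]
 [-0.28616004  0.00099219  0.95818132]]
```

```bash
cat >> h.py <<'E'
def toolfor(SE,yaw,x,tilt=0):
    # tool pose so that key short end at SE with key x down, long arm dir (key z) azimuth yaw; tilt>0: bend lower
    y=np.radians(yaw)
    kx=np.array([0,0,-1.]);kz=np.array([np.cos(y),np.sin(y),0]);ky=np.cross(kz,kx)
    RK=R.from_matrix(np.c_[kx,ky,kz]); RK=R.from_rotvec(ky*np.radians(tilt))*RK
    Rk,g=inhand(x);Rt=RK*Rk.inv()
    p=np.array(SE)-RK.apply(KP['se'])-Rt.apply(g)
    return p,Rt
E
python3 - <<'E'
from h import *
x=[-33.2,1.8,-2.]
p,Rt=toolfor([.5655,.0895,.16],9.06,x);print(p,Rt.as_matrix()[:,0],delta(p,Rt))
E
```

```text
[0.49168796 0.07773007 0.20751253] [-0.54073181 -0.08622406 -0.83676431] (array([-0.0928, -0.0145, -0.0308]), array([-1.157e+01,  7.240e+01,  7.000e-02]))
```

>>> {"op": "apply_moves", "data": {"plan": [[-0.008,-0.001,0.005,-0.96,6,0],[-0.015,-0.002,0.01,-1.93,12,0],[-0.023,-0.004,0.015,-2.9,18,0],[-0.031,-0.005,0.02,-3.86,24,0],[-0.039,-0.006,0.02,-4.8,30,0],[-0.047,-0.007,0.02,-5.8,36,0],[-0.054,-0.008,0.02,-6.75,42,0],[-0.062,-0.01,0.02,-7.7,48,0],[-0.07,-0.011,0.02,-8.7,54,0],[-0.077,-0.012,0.015,-9.6,60,0],[-0.085,-0.0135,0.01,-10.6,66,0],[-0.093,-0.0145,0.01,-11.6,72.4,0]]}}

```text
t: 7.25
tool_pos: [0.4918, 0.0778, 0.2471]
tool_rot: [0.473, -0.07, 0.878, 0.037]
contact_force: [0.0, 0.2, -2.6]
grip_width: 0.118
```

>>> {"op": "apply_moves", "data": {"plan": [[0,0,0,0,0,0],[0,0,0,0,0,0]]}}

```text
t: 7.5
tool_pos: [0.4923, 0.0779, 0.2466]
tool_rot: [0.474, -0.07, 0.877, 0.037]
contact_force: [0.0, -0.1, -1.5]
grip_width: 0.129
```

```bash
python3 - <<'E'
from h import *
show(); snap('side','side5');snap('top','top5')
crop('side5',290,90,390,230,5,'s7'); crop('top5',260,130,350,220,8,'t7')
E
```

```text
t 7.5 p [0.4923 0.0779 0.2466] x [-0.542 -0.087 -0.836] y [-0.157  0.988 -0.001] F [ 0.   -0.14 -1.49] M [ 0.13 -0.43  0.  ] w 11.3 q [ 0.109  0.389  0.903 -0.042  2.429 -1.642]
```

```bash
python3 - <<'E'
from h import *
x=[-33.2,1.8,-2.]
s,p,r=st();Rk,g=inhand(x);P=p+r.apply(g);RK=(r*Rk).as_matrix()
overlay('side','side5',P,RK,(260,150,340,230),5,'o5')
crop('side5',265,155,345,235,10,'s8')
E
cat > f5.py <<'E'
from h import *
s,p,r=st()
S=lambda u,v:('side',265+(u+.5)/10-.5,155+(v+.5)/10-.5)
obs=[(*S(183,303),'le'),(*S(652,295),'se'),(*S(632,108),'bend')]
x,e=fithand(obs,p,r,(-40,0,0));print(np.round(x,2),np.round(e,2))
Rk,g=inhand(x[:3]);P=p+r.apply(g);RK=(r*Rk).as_matrix();print(P+RK@KP['se'],RK)
overlay('side','side5',P,RK,(270,150,340,220),5,'o6')
print((np.array(proj('side',[.5655,.0895,.102]))-[265,155])*10,(np.array(proj('side',[.5655,.0895,.08]))-[265,155])*10)
E
python3 f5.py
```

```text
[-3.879e+01  4.080e+00 -4.500e-01 -0.000e+00  0.000e+00 -9.000e-02
 -2.000e-02] [-0.53  0.1  -0.02  0.14  0.64 -0.22 -0.    0.   -0.09 -0.02  0.2  -0.02]
[0.5716052  0.0904266  0.20473466] [[ 0.09711577 -0.15704464  0.98280492]
 [ 0.0143543   0.98759091  0.15639098]
 [-0.99516957 -0.00108055  0.09816492]]
[623.1572018  598.66991301] [621.69914848 659.68299355]
```

```bash
python3 - <<'E'
from h import *
x=[-38.8,4.1,-.45]
p,Rt=toolfor([.568,.090,.125],9.06,x);print(p,Rt.as_matrix()[:,0],delta(p,Rt))
E
```

```text
[0.4929623  0.07803463 0.17610589] [-0.61878629 -0.09867048 -0.77933796] (array([ 0.001 ,  0.0002, -0.072 ]), array([-0.83,  5.58,  0.02]))
```

>>> {"op": "apply_moves", "data": {"plan": [[0,0,-0.012,-0.2,1.4,0],[0,0,-0.024,-0.4,2.8,0],[0.001,0,-0.036,-0.6,4.2,0],[0.001,0,-0.048,-0.83,5.6,0],[0.001,0,-0.06,-0.83,5.6,0],[0.001,0,-0.072,-0.83,5.6,0],[0.001,0,-0.072,-0.83,5.6,0],[0.001,0,-0.072,-0.83,5.6,0]]}}

```text
t: 8.6
tool_pos: [0.493, 0.0778, 0.1768]
tool_rot: [0.431, -0.071, 0.899, 0.034]
contact_force: [-0.5, 0.4, -3.3]
grip_width: 0.127
```

```bash
python3 - <<'E'
from h import *
show(); snap('side','side6');snap('top','top6')
crop('side6',270,150,350,230,10,'s9'); 
x=[-38.8,4.1,-.45]
s,p,r=st();Rk,g=inhand(x);P=p+r.apply(g);RK=(r*Rk).as_matrix();print(P+RK@KP['se'])
overlay('side','side6',P,RK,(270,150,350,230),5,'o7')
E
```

```text
t 8.6 p [0.493  0.0778 0.1768] x [-0.618 -0.098 -0.78 ] y [-0.157  0.988 -0.   ] F [-0.51  0.42 -3.29] M [ 0.15 -0.55 -0.02] w 11.1 q [ 0.111  0.469  0.962 -0.043  2.386 -1.639]
[0.56821886 0.08979754 0.12595229]
```

```bash
python3 - <<'E'
from h import *
im=cv2.imread('pics/side6.png').max(2).astype(int)
for v in range(194,226): print(v,im[v,318:340])
E
```

```text
194 [ 49  52  54  55  75 113 138 146  95  41  36  43 106 218 251 252 252 251
 251 251 251 251]
195 [ 94 127 132 137 164 209 234 232 157  56  36  43 103 217 251 252 252 252
 251 251 252 251]
196 [193 225 228 231 235 243 250 245 168  57  34  43 105 218 251 252 252 252
 252 251 251 252]
197 [238 238 240 244 244 246 249 243 167  56  37  40 106 214 251 252 252 252
 252 252 251 251]
198 [250 248 247 246 246 246 247 241 162  58  37  44 107 219 251 252 252 252
 252 252 252 251]
199 [251 250 249 248 246 245 246 238 155  57  36  42 104 213 251 252 252 252
 252 252 252 251]
200 [252 251 249 248 247 245 245 236 153  52  39  44 105 215 251 252 252 252
 252 251 250 248]
201 [252 251 250 249 247 247 245 235 153  56  35  40 106 216 251 252 252 251
 250 246 232 220]
202 [252 252 251 250 249 248 246 237 151  55  38  43 103 213 251 252 252 250
 238 219 183 174]
203 [252 252 252 251 250 249 248 238 149  53  38  44 102 217 251 252 252 249
 227 170 163 160]
204 [252 252 252 251 251 249 248 240 146  56  34  42  98 211 251 252 252 251
 244 171 130 124]
205 [252 252 252 252 251 250 249 238 120  45  41  39  9
[... 1239 characters left out ...]
0  66 107 108 101
 101  97  90  87]
219 [126 129 125 125 114  74  42  35  39  40  46  38  35  39  70 115 111 101
  91  85  82  83]
220 [130 128 126 125 114  68  40  31  38  38  38  40  38  42  69 119 124 114
  95  79  73  76]
221 [129 128 126 125 111  70  36  39  40  38  39  36  38  37  72 114 124 130
 119  95  77  72]
222 [120 127 127 130 117  87  55  45  38  39  39  37  44  56  84 121 126 123
 118 108  80  69]
223 [108 113 125 126 127 115  89  69  57  63  57  62  74  95 123 147 129 121
 106  96  82  72]
224 [103  98 111 126 148 166 157 120 119 139 120 148 147 123 145 176 136 108
 104  95  80  72]
225 [112 100 101 117 168 226 227 186 197 219 197 218 196 125 115 127 119 111
 105  95  74  68]
```

>>> {"op": "apply_moves", "data": {"plan": [[-0.0008,0,-0.007,0,0,0],[-0.0016,-0.0002,-0.014,0,0,0],[-0.0016,-0.0002,-0.02,0,0,0],[-0.0016,-0.0002,-0.02,0,0,0]]}}

```text
t: 9.2
tool_pos: [0.4912, 0.0776, 0.1561]
tool_rot: [0.431, -0.071, 0.899, 0.034]
contact_force: [-0.0, 0.4, -2.4]
grip_width: 0.13
```

>>> {"op": "apply_moves", "data": {"plan": [[0,0,-0.002,0,0,0],[0,0,-0.002,0,0,0]]}}

```text
t: 9.45
tool_pos: [0.4912, 0.0776, 0.1539]
tool_rot: [0.43, -0.071, 0.899, 0.034]
contact_force: [-0.3, 0.5, -3.0]
grip_width: 0.129
```

>>> {"op": "apply_moves", "data": {"plan": [[0,0,-0.002,0,0,0],[0,0,-0.002,0,0,0]]}}

```text
t: 9.7
tool_pos: [0.4911, 0.0776, 0.1518]
tool_rot: [0.43, -0.071, 0.899, 0.034]
contact_force: [-0.9, -0.4, -2.5]
grip_width: 0.127
```

```bash
cat >> h.py <<'E'
def se(x):
    s,p,r=st();Rk,g=inhand(x);P=p+r.apply(g);RK=(r*Rk).as_matrix();return P+RK@KP['se'],P,RK
E
python3 - <<'E'
from h import *
show();print(se([-38.8,4.1,-.45])[0]); snap('side','side7')
crop('side7',270,150,350,230,8,'s10')
E
```

```text
t 9.7 p [0.4911 0.0776 0.1518] x [-0.619 -0.099 -0.779] y [-0.157  0.988  0.   ] F [-0.86 -0.4  -2.5 ] M [ 0.14 -0.47  0.  ] w 11.1 q [ 0.111  0.469  1.007 -0.041  2.343 -1.636]
[0.56614776 0.08952467 0.10063878]
```

Aligned over the head in the side view (key u≈463, head ≈463 in the crop) and no contact so far. I'll keep lowering in small steps.

>>> {"op": "apply_moves", "data": {"plan": [[0,0,-0.0015,0,0,0],[0,0,-0.0015,0,0,0]]}}

```text
t: 10.0
tool_pos: [0.4911, 0.0776, 0.1502]
tool_rot: [0.43, -0.071, 0.899, 0.034]
contact_force: [0.5, 0.7, -2.9]
grip_width: 0.125
```

>>> {"op": "apply_moves", "data": {"plan": [[0,0,-0.0015,0,0,0],[0,0,-0.0015,0,0,0]]}}

```text
t: 10.25
tool_pos: [0.4911, 0.0776, 0.1486]
tool_rot: [0.43, -0.071, 0.899, 0.034]
contact_force: [-0.0, -0.6, -3.6]
grip_width: 0.122
```

>>> {"op": "apply_moves", "data": {"plan": [[0,0,-0.0015,0,0,0],[0,0,-0.0015,0,0,0]]}}

```text
t: 10.5
tool_pos: [0.491, 0.0776, 0.1469]
tool_rot: [0.43, -0.071, 0.899, 0.034]
contact_force: [-0.1, 0.5, -2.6]
grip_width: 0.128
```

>>> {"op": "apply_moves", "data": {"plan": [[0,0,-0.0015,0,0,0],[0,0,-0.003,0,0,0],[0,0,-0.003,0,0,0]]}}

```text
t: 10.88
tool_pos: [0.4909, 0.0776, 0.1437]
tool_rot: [0.43, -0.071, 0.899, 0.034]
contact_force: [-0.6, -0.7, -2.5]
grip_width: 0.124
```

>>> {"op": "apply_moves", "data": {"plan": [[0,0,-0.0015,0,0,0],[0,0,-0.003,0,0,0],[0,0,-0.003,0,0,0]]}}

```text
t: 11.25
tool_pos: [0.4909, 0.0776, 0.1405]
tool_rot: [0.43, -0.071, 0.9, 0.034]
contact_force: [-0.4, 0.2, -2.8]
grip_width: 0.123
```

```bash
python3 - <<'E'
from h import *
show();print(se([-38.8,4.1,-.45])[0]); snap('side','side8')
crop('side8',270,150,350,230,8,'s11')
E
```

```text
t 11.25 p [0.4909 0.0776 0.1405] x [-0.621 -0.099 -0.778] y [-0.157  0.988  0.   ] F [-0.36  0.17 -2.81] M [ 0.18 -0.52  0.03] w 10.8 q [ 0.111  0.472  1.024 -0.04   2.325 -1.635]
[0.56580556 0.08947453 0.08921589]
```

>>> {"op": "apply_moves", "data": {"plan": [[0,0,-0.0015,0,0,0],[0,0,-0.003,0,0,0],[0,0,-0.003,0,0,0]]}}

```text
t: 11.68
tool_pos: [0.4908, 0.0776, 0.1374]
tool_rot: [0.43, -0.071, 0.9, 0.034]
contact_force: [-0.3, 1.0, -3.1]
grip_width: 0.124
```

>>> {"op": "apply_moves", "data": {"plan": [[0,0,-0.001,0,0,0],[0,0,-0.002,0,0,0],[0,0,-0.002,0,0,0]]}}

```text
t: 12.05
tool_pos: [0.4908, 0.0776, 0.1353]
tool_rot: [0.43, -0.071, 0.9, 0.034]
contact_force: [-0.7, 0.2, -2.1]
grip_width: 0.12
```

>>> {"op": "apply_moves", "data": {"plan": [[0,0,-0.0015,0,0,0],[0,0,-0.0015,0,0,0]]}}

```text
t: 12.3
tool_pos: [0.4907, 0.0775, 0.1336]
tool_rot: [0.429, -0.071, 0.9, 0.034]
contact_force: [0.0, 0.8, -2.8]
grip_width: 0.124
```

>>> {"op": "apply_moves", "data": {"plan": [[0,0,-0.0015,0,0,0],[0,0,-0.0015,0,0,0]]}}

```text
t: 12.55
tool_pos: [0.4907, 0.0775, 0.1319]
tool_rot: [0.429, -0.071, 0.9, 0.034]
contact_force: [-0.6, -0.1, -3.6]
grip_width: 0.129
```

>>> {"op": "apply_moves", "data": {"plan": [[0,0,-0.0015,0,0,0],[0,0,-0.0015,0,0,0]]}}

```text
t: 12.8
tool_pos: [0.4906, 0.0775, 0.1302]
tool_rot: [0.429, -0.071, 0.9, 0.034]
contact_force: [-0.8, 0.3, -2.4]
grip_width: 0.127
```

```bash
python3 - <<'E'
from h import *
show();print(se([-38.8,4.1,-.45])[0]); snap('side','side9')
crop('side9',270,150,350,230,8,'s12')
E
```

```text
t 12.8 p [0.4906 0.0775 0.1302] x [-0.622 -0.099 -0.777] y [-0.157  0.988  0.   ] F [-0.82  0.33 -2.38] M [ 0.12 -0.58  0.03] w 11.2 q [ 0.111  0.475  1.038 -0.04   2.308 -1.634]
[0.56546353 0.08940866 0.07887494]
```

>>> {"op": "apply_moves", "data": {"plan": [[0,0,-0.0015,0,0,0],[0,0,-0.0015,0,0,0]]}}

```text
t: 13.1
tool_pos: [0.4903, 0.0775, 0.1292]
tool_rot: [0.429, -0.071, 0.9, 0.034]
contact_force: [-2.6, -0.6, 0.4]
grip_width: 0.127
```

>>> {"op": "apply_moves", "data": {"plan": [[0,0,-0.0015,0,0,0],[0,0,-0.0015,0,0,0]]}}

```text
t: 13.35
tool_pos: [0.4898, 0.0774, 0.1283]
tool_rot: [0.428, -0.071, 0.9, 0.034]
contact_force: [-4.7, -1.2, 2.9]
grip_width: 0.129
```

```bash
python3 - <<'E'
from h import *
show();S,P,RK=se([-38.8,4.1,-.45]);print(S);snap('side','side10')
overlay('side','side10',P,RK,(275,180,345,230),5,'o8')
E
```

```text
t 13.35 p [0.4898 0.0774 0.1283] x [-0.623 -0.099 -0.776] y [-0.157  0.988  0.   ] F [-4.67 -1.16  2.86] M [-0.1   0.73  0.01] w 11.3 q [ 0.111  0.476  1.042 -0.04   2.306 -1.634]
[0.56450382 0.0893046  0.07679852]
```

>>> {"op": "apply_moves", "data": {"plan": [[0,0,0.0005,0,0,0],[0,0,0.0005,0,0,0]]}}

```text
t: 13.65
tool_pos: [0.49, 0.0774, 0.1287]
tool_rot: [0.428, -0.071, 0.9, 0.034]
contact_force: [-3.4, -0.2, 0.4]
grip_width: 0.132
```

>>> {"op": "apply_moves", "data": {"plan": [[0,0,0,0,0,0],[0,0,0,0,0,0],[0,0,0,0,0,0]], "jaw": 0.05}}

```text
t: 14.02
tool_pos: [0.4902, 0.0775, 0.1286]
tool_rot: [0.429, -0.071, 0.9, 0.034]
contact_force: [0.6, -0.2, 0.1]
grip_width: 0.429
```

```bash
python3 - <<'E'
from h import *
show();snap('side','side11');crop('side11',270,160,350,230,8,'s13')
E
```

```text
t 14.03 p [0.4902 0.0775 0.1286] x [-0.622 -0.099 -0.777] y [-0.157  0.988  0.   ] F [ 0.62 -0.22  0.1 ] M [ 0.07 -0.25  0.  ] w 37.6 q [ 0.111  0.476  1.041 -0.04   2.306 -1.634]
```

```bash
python3 - <<'E'
from h import *
print(delta([.4396,.0693,.20],tool(9,90)))
E
```

```text
(array([-0.0505, -0.0082,  0.0714]), array([  6.12, -38.58,  -0.04]))
```

>>> {"op": "apply_moves", "data": {"plan": [[0.012,0.002,0.016,0,0,0],[0.025,0.004,0.032,0,0,0],[0.038,0.006,0.047,0,0,0],[0.05,0.008,0.064,0,0,0]]}}

```text
t: 14.58
tool_pos: [0.5406, 0.0855, 0.1929]
tool_rot: [0.429, -0.071, 0.9, 0.034]
contact_force: [-0.4, -0.1, -0.2]
grip_width: 0.568
```

```bash
python3 - <<'E'
from h import *
show();print(delta([.4396,.0693,.20],tool(9,90)))
E
```

```text
t 14.57 p [0.5406 0.0855 0.1929] x [-0.622 -0.099 -0.777] y [-0.157  0.988  0.   ] F [-0.37 -0.12 -0.18] M [ 0.03 -0.3   0.01] w 49.9 q [ 0.114  0.627  0.724 -0.044  2.471 -1.64 ]
(array([-0.101 , -0.0162,  0.0071]), array([  6.12, -38.58,  -0.04]))
```

>>> {"op": "apply_moves", "data": {"plan": [[-0.015,-0.002,0.015,1,-6.4,0],[-0.034,-0.005,0.03,2,-12.9,0],[-0.05,-0.008,0.03,3,-19.3,0],[-0.067,-0.011,0.03,4.1,-25.7,0],[-0.084,-0.0135,0.02,5.1,-32.1,0],[-0.101,-0.016,0.007,6.1,-38.6,0],[-0.101,-0.016,0.007,6.1,-38.6,0],[-0.101,-0.016,0.007,6.1,-38.6,0]]}}

```text
t: 15.58
tool_pos: [0.44, 0.0696, 0.2009]
tool_rot: [0.705, -0.056, 0.704, 0.055]
contact_force: [0.6, 0.5, -0.5]
grip_width: 0.564
```

```bash
python3 - <<'E'
from h import *
show();snap('side','side12');snap('top','top12')
crop('side12',260,140,350,230,8,'s14');crop('top12',260,130,350,220,7,'t14')
E
```

```text
t 15.57 p [0.44   0.0696 0.2009] x [ 0.002 -0.    -1.   ] y [-0.157  0.988 -0.001] F [ 0.56  0.45 -0.48] M [ 0.01 -0.04 -0.03] w 49.5 q [ 8.100e-02 -3.250e-01  1.603e+00 -1.000e-03  1.862e+00 -1.648e+00]
```

```bash
cat >> h.py <<'E'
def keypose(SE,yaw,tilt):
    y=np.radians(yaw);kx=np.array([0,0,-1.]);kz=np.array([np.cos(y),np.sin(y),0]);ky=np.cross(kz,kx)
    RK=(R.from_rotvec(ky*np.radians(tilt))*R.from_matrix(np.c_[kx,ky,kz])).as_matrix()
    return np.array(SE)-RK@KP['se'],RK
E
python3 - <<'E'
from h import *
S=lambda u,v:(260+(u+.5)/8-.5,140+(v+.5)/8-.5)
obs=[(*S(190,688),'le'),(*S(530,515),'bend')]
def f(x):
    P,RK=keypose([x[0],.0895+(x[0]-.566)*.16,.082],x[1],x[2])
    return np.r_[np.concatenate([np.array(proj('side',P+RK@KP[k]))-[u,v] for u,v,k in obs]),(x[0]-.566)*300]
s=least_squares(f,[.566,9,-6]);print(s.x,f(s.x))
P,RK=keypose([s.x[0],.0895,.082],s.x[1],s.x[2]);print(P,P+RK@[0,0,.019],P+RK@KP['bend'])
overlay('side','side12',P,RK,(275,180,345,230),5,'o9')
E
```

```text
[ 0.565697   11.47304234 -6.15463466] [-0.04706944  0.07199286  0.00186485 -0.46932954 -0.09090011]
[0.41584524 0.05908573 0.12887669] [0.43435827 0.06284318 0.13091372] [0.5590776  0.08815651 0.14463688]
```

>>> {"op": "apply_moves", "data": {"plan": [[-0.002,-0.001,-0.03,0,0,0],[-0.004,-0.002,-0.06,0,0,0],[-0.005,-0.003,-0.088,0,0,0],[-0.005,-0.003,-0.088,0,0,0]]}}

```text
t: 16.18
tool_pos: [0.4355, 0.0666, 0.1105]
tool_rot: [0.703, -0.056, 0.707, 0.055]
contact_force: [-0.5, 0.4, 0.2]
grip_width: 0.568
```

```bash
python3 - <<'E'
from h import *
show();snap('side','side13')
crop('side13',260,160,350,240,8,'s15')
E
```

```text
t 16.18 p [0.4355 0.0666 0.1105] x [-0.005 -0.001 -1.   ] y [-0.157  0.988 -0.   ] F [-0.45  0.39  0.24] M [ 0.04 -0.01  0.01] w 49.9 q [ 7.500e-02 -3.430e-01  1.777e+00 -1.000e-03  1.713e+00 -1.653e+00]
```

>>> {"op": "apply_moves", "data": {"plan": [[0,0,0,0,0,0],[0,0,0,0,0,0],[0,0,0,0,0,0],[0,0,0,0,0,0],[0,0,0,0,0,0]], "jaw": 0.0}}

```text
t: 16.85
tool_pos: [0.4362, 0.0667, 0.1124]
tool_rot: [0.704, -0.056, 0.706, 0.055]
contact_force: [0.2, -0.2, -0.9]
grip_width: 0.039
```

```bash
python3 - <<'E'
from h import *
show()
E
```

```text
t 16.85 p [0.4362 0.0667 0.1124] x [-0.002 -0.001 -1.   ] y [-0.157  0.988 -0.   ] F [ 0.21 -0.24 -0.91] M [ 0.1  -0.02 -0.03] w 3.4 q [ 7.500e-02 -3.450e-01  1.775e+00 -1.000e-03  1.713e+00 -1.653e+00]
```

```bash
python3 - <<'E'
from h import *
show();snap('side','side14')
crop('side14',260,160,350,240,8,'s16')
E
```

```text
t 16.85 p [0.4362 0.0667 0.1124] x [-0.002 -0.001 -1.   ] y [-0.157  0.988 -0.   ] F [ 0.21 -0.24 -0.91] M [ 0.1  -0.02 -0.03] w 3.4 q [ 7.500e-02 -3.450e-01  1.775e+00 -1.000e-03  1.713e+00 -1.653e+00]
```

```bash
python3 - <<'E'
from h import *
s,p,r=st();m=r.as_matrix()
f=lambda P:np.round((np.array(proj('side',P))-[260,160])*8,0)
for d in(-.02,-.01,0): print(d,f(p+[0,0,0]-m[:,0]*0+m[:,1]*d),f(p+m[:,1]*d+m[:,2]*.01),f(p+m[:,1]*d-m[:,2]*.01),f(p+m[:,1]*d-.019*m[:,0]))
print(m[:,2])
for z in (.11,.12,.13):
  print(z,[ (u,v,np.round(at_z('side',260+(u+.5)/8-.5,160+(v+.5)/8-.5,z),4)) for u,v in((190,528),(533,352),(250,497))])
d=np.load('pics/side14.npz')['d']
for u,v in((190,528),(250,500),(300,472),(400,420),(240,470),(220,440),(530,355)):
  U,V=int(260+u/8),int(160+v/8);print(u,v,np.round(at_d('side',U,V,d[V,U]),4))
E
```

```text
-0.02 [265. 566.] [289. 556.] [240. 576.] [263. 521.]
-0.01 [249. 552.] [274. 542.] [225. 561.] [248. 507.]
0 [234. 537.] [259. 528.] [210. 547.] [233. 493.]
[ 0.98762673  0.15681107 -0.00193056]
0.11 [(190, 528, array([0.425 , 0.0835, 0.11  ])), (533, 352, array([0.5835, 0.1341, 0.11  ])), (250, 497, array([0.4512, 0.092 , 0.11  ]))]
0.12 [(190, 528, array([0.4203, 0.0707, 0.12  ])), (533, 352, array([0.5767, 0.1205, 0.12  ])), (250, 497, array([0.4461, 0.079 , 0.12  ]))]
0.13 [(190, 528, array([0.4156, 0.0579, 0.13  ])), (533, 352, array([0.5698, 0.107 , 0.13  ])), (250, 497, array([0.441 , 0.0661, 0.13  ]))]
190 528 [0.4161 0.062  0.1256]
250 500 [0.4396 0.0611 0.1326]
300 472 [0.4605 0.068  0.1321]
400 420 [0.5035 0.0756 0.1386]
240 470 [0.4348 0.0553 0.1512]
220 440 [0.428  0.0593 0.1606]
530 355 [0.5553 0.0794 0.1491]
```

```bash
python3 - <<'E'
from h import *
crop('side14',275,200,310,235,20,'s17');crop('side13',275,200,310,235,20,'s18')
E
python3 - <<'E'
from h import *
s,p,r=st();m=r.as_matrix()
z=np.load('pics/side14.npz');d=z['d'];im=z['im']
for V in range(210,229):
  print(V,[tuple(np.round((r.inv().apply(at_d('side',U,V,d[V,U])-p))*1000).astype(int))+(int(im[V,U].max()),) for U in(285,287,289,291)])
z=np.load('pics/side13.npz');d=z['d']
print()
for V in range(216,229,2):
  print(V,[tuple(np.round((r.inv().apply(at_d('side',U,V,d[V,U])-p))*1000).astype(int)) for U in(281,292,295,297)])
E
```

```text
210 [(np.int64(-59), np.int64(4), np.int64(-9), 32), (np.int64(-67), np.int64(-9), np.int64(-11), 47), (np.int64(-69), np.int64(-15), np.int64(-8), 49), (np.int64(-65), np.int64(-13), np.int64(-1), 52)]
211 [(np.int64(-56), np.int64(4), np.int64(-10), 35), (np.int64(-65), np.int64(-11), np.int64(-12), 48), (np.int64(-65), np.int64(-13), np.int64(-7), 49), (np.int64(-62), np.int64(-14), np.int64(-1), 51)]
212 [(np.int64(-52), np.int64(4), np.int64(-9), 37), (np.int64(-61), np.int64(-9), np.int64(-11), 46), (np.int64(-59), np.int64(-11), np.int64(-6), 49), (np.int64(-57), np.int64(-11), np.int64(0), 51)]
213 [(np.int64(-49), np.int64(4), np.int64(-10), 38), (np.int64(-58), np.int64(-10), np.int64(-11), 51), (np.int64(-56), np.int64(-11), np.int64(-6), 49), (np.int64(-55), np.int64(-12), np.int64(0), 53)]
214 [(np.int64(-46), np.int64(4), np.int64(-10), 41), (np.int64(-55), np.int64(-11), np.int64(-12), 47), (np.int64(-55), np.int64(-13), np.int64(-7), 48), (np.int64(-51), np.int64(-11), np.int64(0), 47)]
215 [(np.int64(-46), np.int64(-1), np.int64(-12), 37), (np.int64(-48), np.int64(-6
[... 3394 characters left out ...]
t64(-42), np.int64(-34), np.int64(-11)), (np.int64(-39), np.int64(-34), np.int64(-2)), (np.int64(-37), np.int64(-35), np.int64(4))]
224 [(np.int64(111), np.int64(159), np.int64(62)), (np.int64(-37), np.int64(-35), np.int64(-12)), (np.int64(-31), np.int64(-33), np.int64(-1)), (np.int64(-33), np.int64(-38), np.int64(2))]
226 [(np.int64(113), np.int64(153), np.int64(59)), (np.int64(-29), np.int64(-33), np.int64(-11)), (np.int64(113), np.int64(129), np.int64(96)), (np.int64(112), np.int64(123), np.int64(100))]
228 [(np.int64(116), np.int64(147), np.int64(55)), (np.int64(115), np.int64(126), np.int64(83)), (np.int64(111), np.int64(117), np.int64(89)), (np.int64(113), np.int64(115), np.int64(95))]
```

>>> {"op": "apply_moves", "data": {"plan": [[0,0,0.002,0,0,0],[0,0,0.004,0,0,0],[0,0,0.004,0,0,0],[0,0,0.004,0,0,0],[0,0,0.004,0,0,0]], "jaw": 0.05}}

```text
t: 17.52
tool_pos: [0.4362, 0.0667, 0.1163]
tool_rot: [0.704, -0.056, 0.706, 0.055]
contact_force: [0.2, 0.2, -0.2]
grip_width: 0.539
```

>>> {"op": "apply_moves", "data": {"plan": [[0,-0.001,-0.008,0,0,0],[0,-0.002,-0.016,0,0,0],[0,-0.003,-0.024,0,0,0],[0,-0.003,-0.028,0,0,0],[0,-0.003,-0.028,0,0,0]]}}

```text
t: 18.15
tool_pos: [0.4359, 0.0637, 0.0878]
tool_rot: [0.704, -0.056, 0.706, 0.055]
contact_force: [0.1, 0.1, -0.3]
grip_width: 0.565
```

```bash
python3 - <<'E'
from h import *
show();snap('side','side15')
crop('side15',260,160,350,240,8,'s19')
E
```

```text
t 18.15 p [0.4359 0.0637 0.0878] x [-0.003 -0.001 -1.   ] y [-0.157  0.988 -0.   ] F [ 0.08  0.11 -0.34] M [ 0.03 -0.03 -0.01] w 49.6 q [ 0.068 -0.342  1.816 -0.     1.67  -1.66 ]
```

>>> {"op": "apply_moves", "data": {"plan": [[0,0,0.003,0,0,0],[0,0,0.003,0,0,0],[0,0,0.003,0,0,0],[0,0,0.003,0,0,0],[0,0,0.003,0,0,0]], "jaw": 0.0}}

```text
t: 18.82
tool_pos: [0.436, 0.0639, 0.0912]
tool_rot: [0.704, -0.056, 0.706, 0.056]
contact_force: [-0.6, 1.0, 0.7]
grip_width: 0.158
```

```bash
python3 - <<'E'
from h import *
show();snap('side','side16')
crop('side16',260,160,350,240,8,'s20')
E
```

```text
t 18.82 p [0.436  0.0639 0.0912] x [-0.002 -0.    -1.   ] y [-0.157  0.988  0.   ] F [-0.65  1.01  0.73] M [0.25 0.11 0.12] w 13.8 q [ 0.068 -0.343  1.811 -0.     1.676 -1.66 ]
```

>>> {"op": "apply_moves", "data": {"plan": [[0,0,0.003,-0.2,1.3,0],[0.0005,0,0.006,-0.42,2.65,0],[0.001,0,0.009,-0.62,3.9,0],[0.001,0,0.012,-0.84,5.3,0],[0.001,0,0.012,-0.84,5.3,0]]}}

```text
t: 19.5
tool_pos: [0.4368, 0.0638, 0.1032]
tool_rot: [0.669, -0.058, 0.739, 0.053]
contact_force: [-4.6, -0.2, 0.9]
grip_width: 0.156
```

```bash
python3 - <<'E'
from h import *
show();snap('side','side17')
crop('side17',260,160,350,240,8,'s21')
E
```

```text
t 19.5 p [0.4368 0.0638 0.1032] x [-0.097 -0.015 -0.995] y [-0.157  0.988  0.   ] F [-4.56 -0.22  0.89] M [0.05 0.77 0.05] w 13.7 q [ 0.075 -0.239  1.708 -0.008  1.77  -1.655]
```

```bash
cat > turn.py <<'E'
from h import *
import sys
C=np.array([float(sys.argv[1]),float(sys.argv[2])]);show()
s,p,r=st();v=p[:2]-C;print('radius',np.linalg.norm(v),'az',np.degrees(np.arctan2(v[1],v[0]))-180)
az=np.arctan2(v[1],v[0]);F=s['contact_force'];er=v/np.linalg.norm(v);et=np.array([er[1],-er[0]])
print('F radial out %.2f tangential(cw) %.2f'%(F[:2]@er,F[:2]@et))
for th in map(float,sys.argv[3:]):
    t=np.radians(-th);M=np.array([[np.cos(t),-np.sin(t)],[np.sin(t),np.cos(t)]]);print(th,np.round(M@v-v,4))
E
python3 turn.py .566 .0895 2 4 6 8
```

```text
t 19.55 p [0.4367 0.0638 0.1031] x [-0.097 -0.015 -0.995] y [-0.157  0.988  0.   ] F [-3.95 -0.68  1.66] M [0.08 0.74 0.06] w 13.3 q [ 0.075 -0.239  1.709 -0.008  1.769 -1.655]
radius 0.13179988162983777 az -348.758893657881
F radial out 4.01 tangential(cw) 0.11
2.0 [-0.0008  0.0045]
4.0 [-0.0015  0.0091]
6.0 [-0.002   0.0137]
8.0 [-0.0023  0.0182]
```

>>> {"op": "apply_moves", "data": {"plan": [[-0.0018,0.0045,0,0,0,-2],[-0.0025,0.0091,0,0,0,-4],[-0.003,0.0137,0,0,0,-6],[-0.003,0.0137,0,0,0,-6]]}}

```text
t: 20.05
tool_pos: [0.4344, 0.0776, 0.1031]
tool_rot: [0.672, -0.02, 0.74, 0.018]
contact_force: [0.9, 0.3, -1.7]
grip_width: 0.152
```

```bash
python3 turn.py .566 .0895 2 4 6 8 10
```

```text
t 20.05 p [0.4344 0.0776 0.1031] x [-0.096 -0.005 -0.995] y [-0.054  0.999  0.   ] F [ 0.89  0.32 -1.67] M [ 0.14 -0.23  0.03] w 13.4 q [ 0.096 -0.242  1.711  0.004  1.769 -1.528]
radius 0.13217514958241317 az -354.83524366380857
F radial out -0.92 tangential(cw) 0.24
2.0 [-0.0003  0.0046]
4.0 [-0.0005  0.0092]
6.0 [-0.0005  0.0138]
8.0 [-0.0004  0.0184]
10.0 [-0.0001  0.023 ]
```

Still in free play. Continuing.

>>> {"op": "apply_moves", "data": {"plan": [[-0.0003,0.0046,0,0,0,-2],[-0.0005,0.0092,0,0,0,-4],[-0.0005,0.0138,0,0,0,-6],[-0.0004,0.0184,0,0,0,-8],[-0.0004,0.0184,0,0,0,-8]]}}

```text
t: 20.68
tool_pos: [0.4341, 0.0952, 0.1033]
tool_rot: [0.672, 0.031, 0.739, -0.029]
contact_force: [-2.0, -2.8, 0.3]
grip_width: 0.151
```

```bash
python3 turn.py .566 .0895 2 4 6 8 10
```

```text
t 20.68 p [0.4341 0.0952 0.1033] x [-0.095  0.007 -0.995] y [ 0.085  0.996 -0.001] F [-2.   -2.77  0.27] M [-0.67  0.15  0.29] w 13.3 q [ 0.124 -0.237  1.707  0.019  1.766 -1.359]
radius 0.13197182657308792 az -2.4558658249116547
F radial out 1.88 tangential(cw) -2.85
2.0 [0.0003 0.0046]
4.0 [0.0007 0.0092]
6.0 [0.0013 0.0138]
8.0 [0.0021 0.0183]
10.0 [0.003  0.0228]
```

>>> {"op": "apply_moves", "data": {"plan": [[0.0003,0.0046,0,0,0,-2],[0.0007,0.0092,0,0,0,-4],[0.0013,0.0138,0,0,0,-6],[0.0021,0.0183,0,0,0,-8],[0.003,0.0228,0,0,0,-10],[0.003,0.0228,0,0,0,-10]]}}

```text
t: 21.42
tool_pos: [0.4369, 0.1168, 0.1032]
tool_rot: [0.667, 0.095, 0.734, -0.088]
contact_force: [-3.3, -5.5, 1.5]
grip_width: 0.151
```

```bash
python3 turn.py .566 .0895 2 4 6 8 10 12
```

```text
t 21.43 p [0.4369 0.1168 0.1032] x [-0.093  0.021 -0.995] y [ 0.257  0.967 -0.004] F [-3.31 -5.5   1.45] M [-0.96  0.46  0.36] w 13.3 q [ 0.156 -0.222  1.694  0.036  1.758 -1.15 ]
radius 0.13192377515423837 az -11.953941000957258
F radial out 2.10 tangential(cw) -6.06
2.0 [0.001  0.0045]
4.0 [0.0022 0.0089]
6.0 [0.0036 0.0133]
8.0 [0.0051 0.0177]
10.0 [0.0067 0.022 ]
12.0 [0.0085 0.0262]
```

>>> {"op": "apply_moves", "data": {"plan": [[0.001,0.0045,0,0,0,-2],[0.0022,0.0089,0,0,0,-4],[0.0036,0.0133,0,0,0,-6],[0.0051,0.0177,0,0,0,-8],[0.0067,0.022,0,0,0,-10],[0.0085,0.0262,0,0,0,-12],[0.0085,0.0262,0,0,0,-12]]}}

```text
t: 22.3
tool_pos: [0.4451, 0.1423, 0.1031]
tool_rot: [0.654, 0.17, 0.72, -0.158]
contact_force: [-3.5, -4.8, 1.6]
grip_width: 0.156
```

```bash
python3 turn.py .566 .0895 2 4 6 8 10 12; python3 - <<'E'
from h import *
snap('side','side18')
crop('side18',250,150,350,240,7,'s22')
E
```

```text
t 22.3 p [0.4451 0.1423 0.1031] x [-0.088  0.038 -0.995] y [ 0.451  0.893 -0.005] F [-3.54 -4.8   1.64] M [-0.82  0.51  0.3 ] w 13.7 q [ 0.192 -0.192  1.669  0.055  1.744 -0.903]
radius 0.1319232752348239 az -23.583662061588086
F radial out 1.33 tangential(cw) -5.82
2.0 [0.0019 0.0042]
4.0 [0.004  0.0083]
6.0 [0.0062 0.0123]
8.0 [0.0085 0.0163]
10.0 [0.011  0.0202]
12.0 [0.0136 0.024 ]
```

>>> {"op": "apply_moves", "data": {"plan": [[0.0019,0.0042,0,0,0,-2],[0.004,0.0083,0,0,0,-4],[0.0062,0.0123,0,0,0,-6],[0.0085,0.0163,0,0,0,-8],[0.011,0.0202,0,0,0,-10],[0.0136,0.024,0,0,0,-12],[0.0136,0.024,0,0,0,-12]]}}

```text
t: 23.22
tool_pos: [0.4583, 0.1658, 0.103]
tool_rot: [0.634, 0.243, 0.699, -0.225]
contact_force: [-3.8, -4.0, 1.2]
grip_width: 0.152
```

```bash
python3 turn.py .566 .0895 2 4 6 8 10 12
```

```text
t 23.23 p [0.4583 0.1658 0.103 ] x [-0.079  0.055 -0.995] y [ 0.625  0.781 -0.006] F [-3.8  -4.05  1.22] M [-0.66  0.58  0.49] w 13.3 q [ 0.222 -0.153  1.634  0.072  1.725 -0.665]
radius 0.1319722635952748 az -35.31559431835481
F radial out 0.76 tangential(cw) -5.50
2.0 [0.0027 0.0037]
4.0 [0.0056 0.0073]
6.0 [0.0086 0.0108]
8.0 [0.0117 0.0142]
10.0 [0.0149 0.0175]
12.0 [0.0182 0.0207]
```

>>> {"op": "apply_moves", "data": {"plan": [[0.0027,0.0037,0,0,0,-2],[0.0056,0.0073,0,0,0,-4],[0.0086,0.0108,0,0,0,-6],[0.0117,0.0142,0,0,0,-8],[0.0117,0.0142,0,0,0,-8]]}}

```text
t: 23.85
tool_pos: [0.4697, 0.1798, 0.1029]
tool_rot: [0.616, 0.29, 0.681, -0.268]
contact_force: [-3.4, -2.7, 0.6]
grip_width: 0.152
```

```bash
python3 turn.py .566 .0895 1 2 3 4 6 8
```

```text
t 23.85 p [0.4697 0.1798 0.1029] x [-0.071  0.065 -0.995] y [ 0.726  0.688 -0.007] F [-3.39 -2.71  0.64] M [-0.55  0.64  0.41] w 13.4 q [ 0.237 -0.123  1.606  0.081  1.712 -0.511]
radius 0.13204588201072434 az -43.16213531853259
F radial out 0.62 tangential(cw) -4.29
1.0 [0.0016 0.0017]
2.0 [0.0032 0.0033]
3.0 [0.0049 0.0049]
4.0 [0.0065 0.0065]
6.0 [0.01   0.0096]
8.0 [0.0135 0.0125]
```

>>> {"op": "apply_moves", "data": {"plan": [[0.0016,0.0017,0,0,0,-1],[0.0032,0.0033,0,0,0,-2],[0.0049,0.0049,0,0,0,-3],[0.0065,0.0065,0,0,0,-4],[0.0065,0.0065,0,0,0,-4]]}}

```text
t: 24.48
tool_pos: [0.4762, 0.1864, 0.1028]
tool_rot: [0.607, 0.314, 0.671, -0.289]
contact_force: [-3.1, -3.8, 0.7]
grip_width: 0.158
```

```bash
python3 turn.py .566 .0895 1 2 3 4; python3 - <<'E'
from h import *
snap('side','side19');snap('top','top19')
crop('side19',250,150,350,240,7,'s23')
crop('top19',240,130,340,230,7,'t23')
E
```

```text
t 24.48 p [0.4762 0.1864 0.1028] x [-0.067  0.07  -0.995] y [ 0.772  0.635 -0.007] F [-3.15 -3.78  0.71] M [-0.65  0.62  0.47] w 13.9 q [ 0.244 -0.106  1.591  0.085  1.704 -0.435]
radius 0.13210918705950458 az -47.187962726134714
F radial out -0.63 tangential(cw) -4.88
1.0 [0.0017 0.0016]
2.0 [0.0034 0.0031]
3.0 [0.0052 0.0046]
4.0 [0.007 0.006]
```

```bash
python3 - <<'E'
from h import *
print(at_z('side',320.5,188,0),at_z('top',209,165,0.0),at_z('top',195,146,0.2))
E
```

```text
[0.68514317 0.38381848 0.        ] [0.66482613 0.36380718 0.        ] [0.6688642  0.36404887 0.2       ]
```

>>> {"op": "apply_moves", "data": {"plan": [[0.0017,0.0016,0,0,0,-1],[0.0034,0.0031,0,0,0,-2],[0.0052,0.0046,0,0,0,-3],[0.0052,0.0046,0,0,0,-3]]}}

```text
t: 25.08
tool_pos: [0.4815, 0.191, 0.1028]
tool_rot: [0.599, 0.331, 0.662, -0.305]
contact_force: [-3.2, -2.4, 1.0]
grip_width: 0.153
```

```bash
python3 turn.py .566 .0895 1 2 3 4
```

```text
t 25.07 p [0.4815 0.191  0.1028] x [-0.063  0.073 -0.995] y [ 0.804  0.594 -0.007] F [-3.2  -2.36  0.97] M [-0.64  0.7   0.42] w 13.4 q [ 0.249 -0.094  1.58   0.088  1.698 -0.378]
radius 0.13213470726126028 az -50.220822413844445
F radial out 0.24 tangential(cw) -3.97
1.0 [0.0018 0.0015]
2.0 [0.0036 0.0029]
3.0 [0.0054 0.0043]
4.0 [0.0073 0.0057]
```

Bottle is far away. The drag is still steady at about 4–5 N, so I'm going in 1.5–2° steps.

>>> {"op": "apply_moves", "data": {"plan": [[0.0018,0.0015,0,0,0,-1],[0.0036,0.0029,0,0,0,-2],[0.0036,0.0029,0,0,0,-2]]}}

```text
t: 25.45
tool_pos: [0.4851, 0.194, 0.1028]
tool_rot: [0.593, 0.343, 0.656, -0.315]
contact_force: [-3.4, -2.5, 2.1]
grip_width: 0.154
```

```bash
python3 turn.py .566 .0895 1 1.5 2
```

```text
t 25.45 p [0.4851 0.194  0.1028] x [-0.06   0.076 -0.995] y [ 0.825  0.566 -0.007] F [-3.42 -2.5   2.09] M [-0.59  0.68  0.49] w 13.5 q [ 0.251 -0.085  1.571  0.089  1.694 -0.341]
radius 0.13215453914510292 az -52.25462459870489
F radial out 0.12 tangential(cw) -4.24
1.0 [0.0018 0.0014]
1.5 [0.0028 0.0021]
2.0 [0.0037 0.0028]
```

>>> {"op": "apply_moves", "data": {"plan": [[0.0018,0.0014,0,0,0,-1],[0.0028,0.0021,0,0,0,-1.5],[0.0028,0.0021,0,0,0,-1.5]]}}

```text
t: 25.82
tool_pos: [0.4879, 0.1961, 0.1028]
tool_rot: [0.589, 0.351, 0.652, -0.323]
contact_force: [-4.8, -3.0, 1.4]
grip_width: 0.156
```

>>> {"op": "apply_moves", "data": {"plan": [[0.0018,0.0014,0,0,0,-1],[0.0028,0.002,0,0,0,-1.5],[0.0028,0.002,0,0,0,-1.5]]}}

```text
t: 26.2
tool_pos: [0.4907, 0.1982, 0.1028]
tool_rot: [0.585, 0.36, 0.647, -0.331]
contact_force: [-2.8, -3.4, 2.0]
grip_width: 0.155
```

```bash
python3 turn.py .566 .0895 1 1.5 2
```

```text
t 26.2 p [0.4907 0.1982 0.1028] x [-0.057  0.079 -0.995] y [ 0.853  0.522 -0.007] F [-2.78 -3.43  1.99] M [-0.66  0.71  0.47] w 13.6 q [ 0.255 -0.072  1.559  0.091  1.689 -0.285]
radius 0.1322151341956793 az -55.276100641643524
F radial out -1.23 tangential(cw) -4.23
1.0 [0.0019 0.0013]
1.5 [0.0029 0.0019]
2.0 [0.0038 0.0026]
```

>>> {"op": "apply_moves", "data": {"plan": [[0.0019,0.0013,0,0,0,-1],[0.0029,0.0019,0,0,0,-1.5],[0.0029,0.0019,0,0,0,-1.5]]}}

```text
t: 26.58
tool_pos: [0.4936, 0.2001, 0.1028]
tool_rot: [0.581, 0.368, 0.642, -0.338]
contact_force: [-3.9, -2.7, 0.9]
grip_width: 0.153
```

>>> {"op": "apply_moves", "data": {"plan": [[0.0019,0.0012,0,0,0,-1],[0.0019,0.0012,0,0,0,-1]]}}

```text
t: 26.82
tool_pos: [0.4954, 0.2014, 0.1027]
tool_rot: [0.578, 0.374, 0.639, -0.343]
contact_force: [-4.2, -2.6, 2.0]
grip_width: 0.153
```

>>> {"op": "apply_moves", "data": {"plan": [[0.0019,0.0012,0,0,0,-1],[0.0019,0.0012,0,0,0,-1]]}}

```text
t: 27.08
tool_pos: [0.4974, 0.2026, 0.1027]
tool_rot: [0.575, 0.379, 0.636, -0.348]
contact_force: [-5.2, -2.9, 1.1]
grip_width: 0.154
```

```bash
python3 turn.py .566 .0895 1 1.5 2
```

```text
t 27.07 p [0.4974 0.2026 0.1027] x [-0.052  0.082 -0.995] y [ 0.883  0.47  -0.007] F [-5.15 -2.91  1.05] M [-0.6   0.68  0.46] w 13.5 q [ 0.258 -0.056  1.544  0.093  1.682 -0.222]
radius 0.13224720386167174 az -58.741982024533
F radial out 0.18 tangential(cw) -5.91
1.0 [0.002  0.0012]
1.5 [0.003  0.0018]
2.0 [0.004  0.0023]
```

>>> {"op": "apply_moves", "data": {"plan": [[0.0014,0.0009,0,0,0,-0.7],[0.0014,0.0009,0,0,0,-0.7]]}}

```text
t: 27.32
tool_pos: [0.4988, 0.2034, 0.1027]
tool_rot: [0.573, 0.383, 0.634, -0.352]
contact_force: [-3.9, -2.3, 0.9]
grip_width: 0.15
```

>>> {"op": "apply_moves", "data": {"plan": [[0.0014,0.0008,0,0,0,-0.7],[0.0014,0.0008,0,0,0,-0.7]]}}

```text
t: 27.58
tool_pos: [0.5001, 0.2042, 0.1027]
tool_rot: [0.57, 0.387, 0.632, -0.355]
contact_force: [-3.5, -2.2, 1.5]
grip_width: 0.151
```

```bash
python3 turn.py .566 .0895 .7 1 1.5 2
```

```text
t 27.57 p [0.5001 0.2042 0.1027] x [-0.05   0.083 -0.995] y [ 0.894  0.449 -0.007] F [-3.45 -2.24  1.54] M [-0.61  0.72  0.43] w 13.3 q [ 0.259 -0.05   1.538  0.094  1.68  -0.197]
radius 0.13229861109124563 az -60.14496163117509
F radial out -0.22 tangential(cw) -4.11
0.7 [0.0014 0.0008]
1.0 [0.002  0.0011]
1.5 [0.003  0.0017]
2.0 [0.004  0.0022]
```

>>> {"op": "apply_moves", "data": {"plan": [[0.0014,0.0008,0,0,0,-0.7],[0.0014,0.0008,0,0,0,-0.7]]}}

```text
t: 27.82
tool_pos: [0.5015, 0.205, 0.1027]
tool_rot: [0.568, 0.39, 0.629, -0.359]
contact_force: [-3.1, -2.5, 1.6]
grip_width: 0.157
```

>>> {"op": "apply_moves", "data": {"plan": [[0.0014,0.0008,0,0,0,-0.7],[0.0014,0.0008,0,0,0,-0.7]]}}

```text
t: 28.08
tool_pos: [0.5029, 0.2058, 0.1027]
tool_rot: [0.566, 0.394, 0.627, -0.362]
contact_force: [-4.7, -2.9, 0.9]
grip_width: 0.155
```

>>> {"op": "apply_moves", "data": {"plan": [[0.0014,0.0008,0,0,0,-0.7],[0.0014,0.0008,0,0,0,-0.7]]}}

```text
t: 28.32
tool_pos: [0.5043, 0.2065, 0.1026]
tool_rot: [0.564, 0.398, 0.625, -0.365]
contact_force: [-4.6, -3.1, 1.4]
grip_width: 0.151
```

```bash
python3 turn.py .566 .0895 .7 1 1.5 2
```

```text
t 28.32 p [0.5043 0.2065 0.1026] x [-0.047  0.085 -0.995] y [ 0.909  0.416 -0.007] F [-4.56 -3.07  1.39] M [-0.65  0.72  0.41] w 13.3 q [ 0.261 -0.041  1.529  0.095  1.676 -0.16 ]
radius 0.13230624698561555 az -62.21225087680442
F radial out -0.59 tangential(cw) -5.47
0.7 [0.0014 0.0007]
1.0 [0.0021 0.0011]
1.5 [0.0031 0.0016]
2.0 [0.0041 0.0021]
```

>>> {"op": "apply_moves", "data": {"plan": [[0.0014,0.0007,0,0,0,-0.7],[0.0014,0.0007,0,0,0,-0.7]]}}

```text
t: 28.58
tool_pos: [0.5057, 0.2073, 0.1027]
tool_rot: [0.562, 0.402, 0.622, -0.369]
contact_force: [-4.9, -2.2, 1.2]
grip_width: 0.153
```

>>> {"op": "apply_moves", "data": {"plan": [[0.0014,0.0007,0,0,0,-0.7],[0.0014,0.0007,0,0,0,-0.7]]}}

```text
t: 28.82
tool_pos: [0.5071, 0.208, 0.1027]
tool_rot: [0.56, 0.405, 0.62, -0.372]
contact_force: [-3.6, -3.1, 1.2]
grip_width: 0.155
```

>>> {"op": "apply_moves", "data": {"plan": [[0.0014,0.0007,0,0,0,-0.7],[0.0014,0.0007,0,0,0,-0.7]]}}

```text
t: 29.08
tool_pos: [0.5085, 0.2087, 0.1026]
tool_rot: [0.557, 0.409, 0.617, -0.375]
contact_force: [-4.2, -2.5, 1.3]
grip_width: 0.153
```

```bash
python3 turn.py .566 .0895 .7 1 1.5 2; python3 - <<'E'
from h import *
snap('side','side20')
crop('side20',270,150,350,230,9,'s24')
E
```

```text
t 29.07 p [0.5085 0.2087 0.1026] x [-0.044  0.087 -0.995] y [ 0.923  0.384 -0.008] F [-4.17 -2.53  1.27] M [-0.67  0.7   0.49] w 13.4 q [ 0.262 -0.032  1.521  0.096  1.672 -0.123]
radius 0.13237943719459255 az -64.23580900606997
F radial out -0.47 tangential(cw) -4.86
0.7 [0.0015 0.0007]
1.0 [0.0021 0.001 ]
1.5 [0.0031 0.0015]
2.0 [0.0042 0.0019]
```

>>> {"op": "apply_moves", "data": {"plan": [[0.0015,0.0007,0,0,0,-0.7],[0.0015,0.0007,0,0,0,-0.7]]}}

```text
t: 29.38
tool_pos: [0.5099, 0.2094, 0.1026]
tool_rot: [0.555, 0.413, 0.615, -0.379]
contact_force: [-3.5, -3.2, 0.7]
grip_width: 0.155
```

>>> {"op": "apply_moves", "data": {"plan": [[0.0015,0.0007,0,0,0,-0.7],[0.0015,0.0007,0,0,0,-0.7]]}}

```text
t: 29.62
tool_pos: [0.5111, 0.21, 0.1025]
tool_rot: [0.553, 0.416, 0.613, -0.382]
contact_force: [-4.8, -3.3, 0.9]
grip_width: 0.155
```

```bash
python3 turn.py .566 .0895 .7 1
```

```text
t 29.62 p [0.5111 0.21   0.1025] x [-0.043  0.087 -0.995] y [ 0.932  0.362 -0.008] F [-4.84 -3.28  0.89] M [-0.73  0.89  0.5 ] w 13.6 q [ 0.263 -0.025  1.514  0.096  1.671 -0.098]
radius 0.13241369381125231 az -65.51334609010426
F radial out -0.98 tangential(cw) -5.76
0.7 [0.0015 0.0007]
1.0 [0.0021 0.0009]
```

>>> {"op": "apply_moves", "data": {"plan": [[0.001,0.0005,0,0,0,-0.5],[0.001,0.0005,0,0,0,-0.5]]}}

```text
t: 29.88
tool_pos: [0.5118, 0.2104, 0.1024]
tool_rot: [0.551, 0.418, 0.611, -0.385]
contact_force: [-5.3, -3.8, 1.8]
grip_width: 0.156
```

```bash
python3 turn.py .566 .0895 .7 1
```

```text
t 29.88 p [0.5118 0.2104 0.1024] x [-0.043  0.087 -0.995] y [ 0.935  0.354 -0.009] F [-5.28 -3.77  1.76] M [-0.73  0.89  0.57] w 13.7 q [ 0.263 -0.023  1.513  0.096  1.67  -0.089]
radius 0.13248279608348723 az -65.84629503109949
F radial out -1.28 tangential(cw) -6.36
0.7 [0.0015 0.0007]
1.0 [0.0021 0.0009]
```

>>> {"op": "apply_moves", "data": {"plan": [[0.0015,0.0007,0,0,0,-0.7],[0.0015,0.0007,0,0,0,-0.7]]}}

```text
t: 30.12
tool_pos: [0.5129, 0.2109, 0.1023]
tool_rot: [0.548, 0.422, 0.609, -0.388]
contact_force: [-5.4, -3.2, 1.3]
grip_width: 0.157
```

```bash
python3 turn.py .566 .0895 .7 1
```

```text
t 30.12 p [0.5129 0.2109 0.1023] x [-0.043  0.088 -0.995] y [ 0.939  0.343 -0.01 ] F [-5.42 -3.16  1.27] M [-0.74  1.    0.55] w 13.8 q [ 0.263 -0.02   1.51   0.096  1.67  -0.077]
radius 0.13254180404869811 az -66.37048730618517
F radial out -0.72 tangential(cw) -6.23
0.7 [0.0015 0.0006]
1.0 [0.0021 0.0009]
```

>>> {"op": "apply_moves", "data": {"plan": [[0.0011,0.0005,0,0,0,-0.5],[0.0021,0.0009,0,0,0,-1],[0.0021,0.0009,0,0,0,-1]]}}

```text
t: 30.5
tool_pos: [0.5145, 0.2118, 0.102]
tool_rot: [0.545, 0.427, 0.606, -0.393]
contact_force: [-6.0, -3.0, 1.6]
grip_width: 0.152
```

```bash
python3 turn.py .566 .0895 .7 1
```

```text
t 30.5 p [0.5145 0.2118 0.102 ] x [-0.043  0.088 -0.995] y [ 0.945  0.327 -0.012] F [-6.02 -2.99  1.64] M [-0.68  0.94  0.55] w 13.4 q [ 0.264 -0.015  1.506  0.097  1.669 -0.06 ]
radius 0.1326851478856956 az -67.14674706201262
F radial out -0.42 tangential(cw) -6.71
0.7 [0.0015 0.0006]
1.0 [0.0021 0.0009]
```

```bash
python3 - <<'E'
from h import *
snap('side','side21')
for i,y in enumerate((-63,-67)):
  P,RK=keypose([.566,.0895,.082],y,0); overlay('side','side21',P,RK,(283,180,338,230),6,'o1%d'%i)
E
python3 - <<'E'
from h import *
for t in('side18','side19','side20','side21'):
    im=cv2.imread(f'pics/{t}.png').max(2).astype(float);o=[]
    for u in range(302,324,3):
        c=im[170:206,u];w=np.clip(110-c,0,None);w[:]=np.where(np.arange(len(w))>0,w,0)
        o.append((u,round(170+(w*np.arange(len(w))).sum()/max(w.sum(),1),2),int(w.sum())))
    print(t,o)
E
```

```text
side18 [(302, np.float64(201.12), 139), (305, np.float64(201.41), 157), (308, np.float64(202.34), 158), (311, np.float64(201.35), 165), (314, np.float64(199.14), 183), (317, np.float64(199.4), 108), (320, np.float64(199.77), 95), (323, np.float64(198.01), 90)]
side19 [(302, np.float64(183.27), 465), (305, np.float64(196.64), 187), (308, np.float64(198.7), 192), (311, np.float64(197.91), 98), (314, np.float64(196.86), 142), (317, np.float64(198.14), 126), (320, np.float64(199.34), 130), (323, np.float64(199.45), 122)]
side20 [(302, np.float64(182.08), 494), (305, np.float64(186.77), 307), (308, np.float64(191.98), 247), (311, np.float64(194.77), 154), (314, np.float64(195.43), 191), (317, np.float64(196.99), 163), (320, np.float64(198.14), 145), (323, np.float64(198.91), 135)]
side21 [(302, np.float64(179.41), 817), (305, np.float64(188.32), 266), (308, np.float64(190.36), 256), (311, np.float64(193.56), 185), (314, np.float64(194.62), 201), (317, np.float64(196.95), 185), (320, np.float64(198.02), 163), (323, np.float64(198.38), 156)]
```

>>> {"op": "apply_moves", "data": {"plan": [[0.0011,0.0005,0,0,0,-0.5],[0.0021,0.0009,0,0,0,-1],[0.0028,0.0012,0,0,0,-1.3]]}}

```text
t: 30.92
tool_pos: [0.5164, 0.2128, 0.1017]
tool_rot: [0.54, 0.433, 0.601, -0.4]
contact_force: [-6.4, -3.2, 0.6]
grip_width: 0.155
```

```bash
python3 turn.py .566 .0895 .7 1 1.3
```

```text
t 30.93 p [0.5164 0.2128 0.1017] x [-0.043  0.088 -0.995] y [ 0.952  0.306 -0.014] F [-6.39 -3.16  0.64] M [-0.81  1.22  0.63] w 13.6 q [ 0.264 -0.009  1.5    0.097  1.668 -0.037]
radius 0.1329192519861987 az -68.11131430582618
F radial out -0.55 tangential(cw) -7.11
0.7 [0.0015 0.0006]
1.0 [0.0022 0.0008]
1.3 [0.0028 0.0011]
```

>>> {"op": "apply_moves", "data": {"plan": [[0.0015,0.0006,0,0,0,0],[0.003,0.0012,0,0,0,0],[0.004,0.0016,0,0,0,0]]}}

```text
t: 31.3
tool_pos: [0.5198, 0.2147, 0.1014]
tool_rot: [0.54, 0.432, 0.602, -0.4]
contact_force: [-5.4, -0.0, 1.1]
grip_width: 0.153
```

```bash
python3 turn.py .566 .0895 .7 1 1.3; python3 - <<'E'
from h import *
snap('side','side22');crop('side22',270,150,350,230,9,'s25')
E
```

```text
t 31.3 p [0.5198 0.2147 0.1014] x [-0.044  0.089 -0.995] y [ 0.952  0.307 -0.015] F [-5.38 -0.02  1.09] M [-0.38  1.04  0.33] w 13.4 q [ 0.266  0.002  1.489  0.098  1.669 -0.037]
radius 0.13346644686565373 az -69.7640436828189
F radial out 1.84 tangential(cw) -5.05
0.7 [0.0015 0.0006]
1.0 [0.0022 0.0008]
1.3 [0.0029 0.001 ]
```

```bash
python3 - <<'E'
from h import *
snap('top','top22');crop('top22',240,130,340,230,7,'t24')
S=lambda u,v:(270+(u+.5)/9-.5,150+(v+.5)/9-.5)
obs=[(*S(520,470),KP['bend'])]
line=[S(290,370),S(340,390),S(400,415),S(450,437)]
sh=[S(518,530),S(518,560)]
def res(x):
    P,RK=keypose([.566+x[3],.0895+x[4],.082],x[0],x[1]); 
    ax=RK@np.array([0,0,1.]); RK=R.from_rotvec(ax*np.radians(x[2])).as_matrix()@RK; P=np.array([.566+x[3],.0895+x[4],.082])-RK@KP['se']
    pr=lambda k:np.array(proj('side',P+RK@np.array(k)))
    b=pr(KP['bend']);a=pr([0,0,.03]);c=pr([.045,0,.147]);o=list(b-obs[0][:2])
    n=np.array([-(b-a)[1],(b-a)[0]]);n/=np.linalg.norm(n)
    o+=[n@(np.array(q)-a) for q in line]
    n=np.array([-(c-b)[1],(c-b)[0]]);n/=np.linalg.norm(n)
    o+=[n@(np.array(q)-b) for q in sh]
    return np.r_[o,x[1]/6,x[2]/6,x[3]*300,x[4]*300]
for y0 in(-60,-70):
  s=least_squares(res,[y0,0,0,0,0]);print(np.round(s.x,3),s.cost,np.round(s.fun,2))
E
```

```text
[-6.7095e+01 -2.1320e+00 -1.6100e+00 -0.0000e+00  1.0000e-03] 0.2502946079322469 [ 0.01  0.11  0.22 -0.03 -0.22 -0.26  0.15  0.11 -0.36 -0.27 -0.06  0.29]
[-6.7095e+01 -2.1320e+00 -1.6100e+00 -0.0000e+00  1.0000e-03] 0.2502946079350216 [ 0.01  0.11  0.22 -0.03 -0.22 -0.26  0.15  0.11 -0.36 -0.27 -0.06  0.29]
```

```bash
python3 - <<'E'
from h import *
show()
crop('top22',265,175,315,210,14,'t25')
for y in(-57,-63,-69,-73):
  P,RK=keypose([.566,.0895,.082],y,-1)
  print(y,[np.round((np.array(proj('top',P+RK@np.array(k)))-[265,175])*14) for k in ([0,0,.1551+0],[-.0081,0,.155],[-.0081,0,.06],[-.0081,0,.03])])
E
```

```text
t 31.4 p [0.5202 0.2149 0.1016] x [-0.043  0.089 -0.995] y [ 0.952  0.306 -0.014] F [-4.89 -0.72  0.09] M [-0.3   0.93  0.3 ] w 13.7 q [ 0.266  0.002  1.489  0.098  1.668 -0.036]
-57 [array([537., 145.]), array([536., 137.]), array([117., 417.]), array([-16., 506.])]
-63 [array([539., 148.]), array([538., 141.]), array([ 92., 376.]), array([-49., 450.])]
-69 [array([541., 152.]), array([539., 144.]), array([ 72., 332.]), array([-76., 391.])]
-73 [array([542., 154.]), array([540., 146.]), array([ 61., 301.]), array([-91., 350.])]
```

```bash
cat >> turn.py <<'E'
print('torque %.2f'%(-(F[:2]@et)*np.linalg.norm(v)+s['wrist_torque'][2]))
E
python3 turn.py .566 .0895 1 2
```

```text
t 31.4 p [0.5202 0.2149 0.1016] x [-0.043  0.089 -0.995] y [ 0.952  0.306 -0.014] F [-4.89 -0.72  0.09] M [-0.3   0.93  0.3 ] w 13.7 q [ 0.266  0.002  1.489  0.098  1.668 -0.036]
radius 0.13349993519333264 az -69.91697086694106
F radial out 1.00 tangential(cw) -4.84
1.0 [0.0022 0.0008]
2.0 [0.0044 0.0015]
torque 0.95
```

>>> {"op": "apply_moves", "data": {"plan": [[0.0011,0.0004,0,0,0,-0.5],[0.0022,0.0008,0,0,0,-1],[0.0033,0.0012,0,0,0,-1.5],[0.0033,0.0012,0,0,0,-1.5]]}}

```text
t: 31.9
tool_pos: [0.5232, 0.2161, 0.1015]
tool_rot: [0.534, 0.44, 0.596, -0.407]
contact_force: [-5.4, -1.6, 0.9]
grip_width: 0.154
```

```bash
python3 turn.py .566 .0895 1 2
```

```text
t 31.9 p [0.5232 0.2161 0.1015] x [-0.042  0.09  -0.995] y [ 0.96   0.281 -0.015] F [-5.4  -1.62  0.93] M [-0.53  1.1   0.36] w 13.5 q [ 0.266  0.009  1.482  0.099  1.666 -0.01 ]
radius 0.13367782547335422 az -71.3098181364851
F radial out 0.19 tangential(cw) -5.64
1.0 [0.0022 0.0007]
2.0 [0.0044 0.0014]
torque 1.11
```

>>> {"op": "apply_moves", "data": {"plan": [[0.0011,0.0004,0,0,0,-0.5],[0.0022,0.0007,0,0,0,-1],[0.0033,0.001,0,0,0,-1.5],[0.0044,0.0014,0,0,0,-2],[0.0044,0.0014,0,0,0,-2]]}}

```text
t: 32.52
tool_pos: [0.5268, 0.2175, 0.1012]
tool_rot: [0.526, 0.45, 0.589, -0.417]
contact_force: [-6.7, -2.5, 1.6]
grip_width: 0.157
```

```bash
python3 turn.py .566 .0895 1 2;python3 - <<'E'
from h import *
snap('top','top23');crop('top23',265,175,315,210,14,'t26')
snap('side','side23');crop('side23',270,150,350,230,9,'s26')
E
```

```text
t 32.52 p [0.5268 0.2175 0.1012] x [-0.041  0.091 -0.995] y [ 0.969  0.248 -0.017] F [-6.71 -2.53  1.65] M [-0.58  1.29  0.48] w 13.8 q [0.266 0.018 1.474 0.099 1.665 0.025]
radius 0.1338312605543306 az -72.96552788789727
F radial out -0.45 tangential(cw) -7.16
1.0 [0.0022 0.0007]
2.0 [0.0045 0.0013]
torque 1.44
```

>>> {"op": "apply_moves", "data": {"plan": [[0.0011,0.0004,0,0,0,-0.5],[0.0022,0.0007,0,0,0,-1],[0.0033,0.001,0,0,0,-1.5],[0.0045,0.0013,0,0,0,-2],[0.0045,0.0013,0,0,0,-2]]}}

```text
t: 33.25
tool_pos: [0.5308, 0.2188, 0.1012]
tool_rot: [0.519, 0.46, 0.581, -0.426]
contact_force: [-6.0, -1.8, 1.8]
grip_width: 0.154
```

```bash
python3 turn.py .566 .0895 1 2
```

```text
t 33.25 p [0.5308 0.2188 0.1012] x [-0.039  0.093 -0.995] y [ 0.977  0.214 -0.018] F [-5.97 -1.79  1.8 ] M [-0.58  1.15  0.44] w 13.5 q [0.266 0.027 1.465 0.1   1.662 0.06 ]
radius 0.13403047178560604 az -74.7856306977369
F radial out -0.16 tangential(cw) -6.23
1.0 [0.0023 0.0006]
2.0 [0.0045 0.0011]
torque 1.27
```

>>> {"op": "apply_moves", "data": {"plan": [[-0.0022,-0.0006,0,0,0,1],[-0.0044,-0.0013,0,0,0,2],[-0.0044,-0.0013,0,0,0,2]]}}

```text
t: 33.62
tool_pos: [0.5265, 0.2175, 0.1013]
tool_rot: [0.526, 0.45, 0.589, -0.417]
contact_force: [-4.2, -2.3, 1.3]
grip_width: 0.154
```

```bash
python3 turn.py .566 .0895 -1 -2 -3
```

```text
t 33.62 p [0.5265 0.2175 0.1013] x [-0.041  0.091 -0.995] y [ 0.969  0.248 -0.017] F [-4.23 -2.32  1.28] M [-0.56  0.66  0.41] w 13.5 q [0.266 0.018 1.474 0.099 1.665 0.025]
radius 0.13394668506320861 az -72.85860495600825
F radial out -0.97 tangential(cw) -4.73
-1.0 [-0.0022 -0.0007]
-2.0 [-0.0044 -0.0015]
-3.0 [-0.0066 -0.0022]
torque 1.05
```

>>> {"op": "apply_moves", "data": {"plan": [[-0.0022,-0.0007,0,0,0,1],[-0.0044,-0.0015,0,0,0,2],[-0.0066,-0.0022,0,0,0,3],[-0.0066,-0.0022,0,0,0,3]]}}

```text
t: 34.12
tool_pos: [0.5199, 0.2151, 0.1014]
tool_rot: [0.537, 0.434, 0.601, -0.403]
contact_force: [-2.4, -1.7, 2.0]
grip_width: 0.156
```

```bash
python3 turn.py .566 .0895 -1 -2 -3 -4
```

```text
t 34.12 p [0.5199 0.2151 0.1014] x [-0.046  0.089 -0.995] y [ 0.954  0.298 -0.017] F [-2.45 -1.65  2.04] M [-0.58  0.51  0.37] w 13.7 q [ 0.266  0.004  1.487  0.098  1.67  -0.027]
radius 0.13384852155337235 az -69.83985659143646
F radial out -0.71 tangential(cw) -2.87
-1.0 [-0.0022 -0.0008]
-2.0 [-0.0044 -0.0017]
-3.0 [-0.0065 -0.0026]
-4.0 [-0.0087 -0.0035]
torque 0.75
```

```bash
python3 turn.py .566 .0895 1 2 3 4 5 6 7 8 9 | tail -11
```

```text
F radial out -0.71 tangential(cw) -2.87
1.0 [0.0022 0.0008]
2.0 [0.0044 0.0015]
3.0 [0.0066 0.0022]
4.0 [0.0089 0.0029]
5.0 [0.0111 0.0035]
6.0 [0.0134 0.0041]
7.0 [0.0157 0.0047]
8.0 [0.0179 0.0052]
9.0 [0.0202 0.0057]
torque 0.75
```

>>> {"op": "apply_moves", "data": {"plan": [[0.0022,0.0008,0,0,0,-1],[0.0044,0.0015,0,0,0,-2],[0.0066,0.0022,0,0,0,-3],[0.0089,0.0029,0,0,0,-4],[0.0111,0.0035,0,0,0,-5],[0.0111,0.0035,0,0,0,-5]]}}

```text
t: 34.88
tool_pos: [0.5303, 0.2187, 0.101]
tool_rot: [0.518, 0.46, 0.581, -0.427]
contact_force: [-5.6, -2.3, 2.7]
grip_width: 0.153
```

```bash
cat > avg.py <<'E'
from h import *
C=np.array([.566,.0895]);T=[]
for i in range(6):
    s,p,r=st();v=p[:2]-C;F=s['contact_force'];T.append([v[0]*F[1]-v[1]*F[0],s['wrist_torque'][2],np.degrees(np.arctan2(v[1],v[0]))-180,*F,*s['wrist_torque'][:2],p[2]]);env.camera('side')
T=np.array(T);print(np.round(T.mean(0),3),'torque %.2f'%(T[:,0]+T[:,1]).mean(),np.round((T[:,0]+T[:,1]),2))
E
python3 avg.py; python3 turn.py .566 .0895 1 2 3 4
```

```text
[  0.8     0.468 -74.553  -5.642  -1.977   2.115  -0.611   1.074   0.101] torque 1.27 [1.25 1.32 1.23 1.38 1.22 1.2 ]
t 35.17 p [0.5303 0.2187 0.101 ] x [-0.04   0.092 -0.995] y [ 0.977  0.214 -0.019] F [-6.   -1.92  2.04] M [-0.64  1.12  0.52] w 13.8 q [0.266 0.027 1.465 0.1   1.663 0.06 ]
radius 0.1340662707016597 az -74.55130887275001
F radial out -0.25 tangential(cw) -6.30
1.0 [0.0023 0.0006]
2.0 [0.0045 0.0012]
3.0 [0.0068 0.0017]
4.0 [0.0091 0.0022]
torque 1.36
```

>>> {"op": "apply_moves", "data": {"plan": [[0.0023,0.0006,0,0,0,-1],[0.0045,0.0012,0,0,0,-2],[0.0068,0.0017,0,0,0,-3],[0.0068,0.0017,0,0,0,-3]]}}

```text
t: 35.67
tool_pos: [0.5381, 0.2226, 0.1017]
tool_rot: [0.507, 0.476, 0.569, -0.438]
contact_force: [-0.4, 5.9, 2.7]
grip_width: 0.152
```

```bash
python3 avg.py; python3 turn.py .566 .0895 1 2 3 4|tail -6;python3 - <<'E'
from h import *
snap('top','top24');crop('top24',265,175,315,210,14,'t27')
snap('side','side24');crop('side24',270,150,350,230,9,'s27')
E
```

```text
[-1.1500e-01  1.4000e-02 -7.8275e+01 -2.3000e-01  5.2680e+00  3.3610e+00
  8.8900e-01  9.9000e-02  1.0200e-01] torque -0.10 [-0.03 -0.1  -0.11 -0.18  0.03 -0.2 ]
F radial out 4.37 tangential(cw) 0.90
1.0 [0.0023 0.0005]
2.0 [0.0047 0.0009]
3.0 [0.007  0.0013]
4.0 [0.0094 0.0016]
torque -0.16
```

>>> {"op": "apply_moves", "data": {"plan": [[-0.0023,-0.0005,0,0,0,1],[-0.0046,-0.0011,0,0,0,2],[-0.0046,-0.0011,0,0,0,2]]}}

```text
t: 36.45
tool_pos: [0.5343, 0.2217, 0.1032]
tool_rot: [0.515, 0.467, 0.577, -0.428]
contact_force: [1.1, 2.0, 2.9]
grip_width: 0.155
```

```bash
python3 avg.py; python3 turn.py .566 .0895 -1 -2 -3 -4|tail -6
```

```text
[-2.0300e-01 -1.5000e-02 -7.6487e+01  1.0370e+00  2.0740e+00  2.4220e+00
  2.6600e-01 -2.4800e-01  1.0300e-01] torque -0.22 [-0.25 -0.16 -0.33 -0.12 -0.21 -0.24]
F radial out 1.69 tangential(cw) 0.87
-1.0 [-0.0023 -0.0006]
-2.0 [-0.0046 -0.0012]
-3.0 [-0.0069 -0.0019]
-4.0 [-0.0091 -0.0025]
torque -0.15
```

```bash
python3 - <<'E'
from h import *
snap('side','side25');
a=cv2.imread('pics/side22.png')[180:230,285:340];b=cv2.imread('pics/side25.png')[180:230,285:340]
cv2.imwrite('pics/cmp.png',cv2.resize(np.hstack([a,b]),None,fx=7,fy=7,interpolation=cv2.INTER_CUBIC))
E
```

>>> {"op": "apply_moves", "data": {"plan": [[0.0023,0.0006,0,0,0,-1],[0.0046,0.0011,0,0,0,-2],[0.007,0.0015,0,0,0,-3],[0.0093,0.0019,0,0,0,-4],[0.0093,0.0019,0,0,0,-4]]}}

```text
t: 37.42
tool_pos: [0.5432, 0.2236, 0.1027]
tool_rot: [0.499, 0.487, 0.561, -0.446]
contact_force: [-1.0, 0.7, 1.8]
grip_width: 0.151
```

```bash
python3 avg.py; python3 turn.py .566 .0895 1 2 3 4|tail -6
```

```text
[ 1.150e-01  2.700e-02 -8.035e+01 -9.960e-01  8.080e-01  2.119e+00
  8.100e-02  2.170e-01  1.030e-01] torque 0.14 [0.19 0.2  0.04 0.18 0.13 0.12]
F radial out 1.66 tangential(cw) -1.37
1.0 [0.0023 0.0004]
2.0 [0.0047 0.0007]
3.0 [0.007 0.001]
4.0 [0.0094 0.0013]
torque 0.17
```

>>> {"op": "apply_moves", "data": {"plan": [[0.0023,0.0004,0,0,0,-1],[0.0047,0.0007,0,0,0,-2],[0.007,0.001,0,0,0,-3],[0.0094,0.0013,0,0,0,-4],[0.0094,0.0013,0,0,0,-4]]}}

```text
t: 38.35
tool_pos: [0.5525, 0.2248, 0.1026]
tool_rot: [0.484, 0.506, 0.543, -0.464]
contact_force: [-2.4, 0.0, 1.2]
grip_width: 0.158
```

```bash
python3 avg.py; python3 turn.py .566 .0895 1 2 3 4|tail -6
```

```text
[ 4.360e-01  7.000e-02 -8.429e+01 -3.223e+00 -1.200e-02  1.271e+00
 -1.170e-01  6.420e-01  1.030e-01] torque 0.51 [0.39 0.45 0.51 0.69 0.45 0.56]
F radial out 0.66 tangential(cw) -3.52
1.0 [0.0024 0.0002]
2.0 [0.0047 0.0004]
3.0 [0.0071 0.0005]
4.0 [0.0095 0.0006]
torque 0.50
```

>>> {"op": "apply_moves", "data": {"plan": [[0.0024,0.0002,0,0,0,-1],[0.0047,0.0004,0,0,0,-2],[0.0071,0.0005,0,0,0,-3],[0.0095,0.0006,0,0,0,-4],[0.0095,0.0006,0,0,0,-4]]}}

```text
t: 39.28
tool_pos: [0.562, 0.2249, 0.1025]
tool_rot: [0.467, 0.524, 0.525, -0.481]
contact_force: [-3.9, -3.2, 1.3]
grip_width: 0.151
```

```bash
python3 avg.py; python3 turn.py .566 .0895 1 2 3 4|tail -6
```

```text
[ 4.8400e-01  2.8000e-02 -8.8273e+01 -3.4700e+00 -3.5870e+00  1.4660e+00
 -7.5300e-01  6.2200e-01  1.0300e-01] torque 0.51 [0.61 0.57 0.62 0.37 0.47 0.44]
F radial out -4.34 tangential(cw) -3.62
1.0 [0.0024 0.0001]
2.0 [0.0047 0.0001]
3.0 [0.0071 0.    ]
4.0 [ 0.0095 -0.    ]
torque 0.46
```

```bash
python3 - <<'E'
from h import *
snap('side','side26');crop('side26',280,150,360,230,9,'s28')
snap('top','top26');crop('top26',250,160,330,220,9,'t28')
E
cat > kfit.py <<'E'
from fit import *
import sys
def kfit(tag,y0,bs,key=70,bg=190,excl=None,SE=(.566,.0895,.082)):
    # silhouette fit in side view; excl: function mask of pixels to use
    S=target(cv2.imread(f'pics/{tag}.png'),key,bg);S=S[bs[1]:bs[3],bs[0]:bs[2]]
    W=np.ones_like(S)
    if excl is not None: W=excl(W,bs)
    SE=np.array(SE)
    def pose(x):
        P,RK=keypose(SE,x[0],x[1]);ax=RK@np.array([0,0,1.]);RK=R.from_rotvec(ax*np.radians(x[2])).as_matrix()@RK
        se=SE+np.r_[x[3:5]/1000,x[5]/1000];return se-RK@KP['se'],RK
    def cost(x):
        P,RK=pose(x);m=hull_mask('side',P,RK,bs,4)
        return (W*(m-S)**2).sum()+ (x[3]**2+x[4]**2)*.1+(x[5]/2)**2*.3+(x[2]/5)**2*.3
    x=np.array([y0,-2,0,0,0,0.])
    for st in(3,1):
        x=minimize(cost,x,method='Nelder-Mead',options=dict(initial_simplex=np.vstack([x]+[x+st*np.eye(6)[i] for i in range(6)]),maxfev=700)).x
    return x,cost(x),pose(x)
E
python3 - <<'E'
from kfit import *
# boxes limited to area of short arm + lever visible (exclude gripper/head)
for tag,y0,bs in(('side22',-67,(303,190,333,214)),('side24',-75,(305,188,333,214)),('side26',-87,(309,186,333,214))):
    for yy in(y0-5,y0+5):
        x,c,(P,RK)=kfit(tag,yy,bs);print(tag,np.round(x,2),round(c,2),np.round(P+RK@KP['bend'],4))
    overlay('side',tag,P,RK,(290,180,340,230),7,'k_'+tag)
E
```

```text
side22 [-6.657e+01 -2.790e+00 -2.270e+00 -4.800e-01  8.500e-01 -2.000e-02] 61.04 [0.5666 0.0942 0.1449]
side22 [-63.23   0.2   -0.9   -0.95   1.52   1.05] 61.73 [0.566  0.0913 0.146 ]
side24 [-80.71  -2.43   2.99  -0.75   1.74   0.88] 57.76 [0.5616 0.0933 0.1457]
side24 [-7.911e+01 -6.000e-02  5.080e+00 -9.000e-01  1.170e+00  3.240e+00] 58.65 [0.5596 0.0897 0.148 ]
side26 [-9.055e+01 -2.610e+00  2.280e+00 -1.080e+00  8.000e-01 -8.000e-02] 47.07 [0.5624 0.0932 0.1448]
side26 [-88.98   0.13   4.16  -0.58   0.83   1.51] 47.38 [0.5609 0.0901 0.1463]
```

```bash
cat > turn2.py <<'E'
from h import *
import sys
C=np.array([.5665,.0905]);RAD=.1324;Z=float(sys.argv[1])
s,p,r=st();v=p[:2]-C;az=np.degrees(np.arctan2(v[1],v[0]))-180;az=(az+180)%360-180
m=r.as_matrix();ty=np.degrees(np.arctan2(-m[0,1],m[1,1]))
F=s['contact_force'];print('az %.2f tool yaw %.2f rad %.4f z %.4f roll %.2f torque %.2f'%(az,ty,np.linalg.norm(v),p[2],np.degrees(m[2,1]),v[0]*F[1]-v[1]*F[0]+s['wrist_torque'][2]), 'F',np.round(F,1),'M',np.round(s['wrist_torque'],2),'t',s['t'])
for a in map(float,sys.argv[2:]):
    t=np.radians(a+180);P=np.r_[C+RAD*np.array([np.cos(t),np.sin(t)]),Z]
    # tool: yaw = a (+LEAD), leaning 5.5deg outward
    y=np.radians(a-1.0)
    Rt=tool(a-1.0,90); k=np.array([-np.sin(y),np.cos(y),0]);Rt=R.from_rotvec(k*np.radians(5.5))*Rt
    d,w=delta(P,Rt);print(a,d,w)
E
python3 turn2.py .104 -88 -90 -92 -94 -96 -98
```

```text
az -88.03 tool yaw -90.65 rad 0.1345 z 0.1025 roll -0.85 torque 0.54 F [-3.9 -3.5  1. ] M [-0.82  0.6   0.01] t 39.675
-88.0 [ 0.     -0.0021  0.0015] [-0.32 -0.85  1.65]
-90.0 [ 0.0046 -0.002   0.0015] [-0.33 -0.85 -0.35]
-92.0 [ 0.0093 -0.0021  0.0015] [-0.35 -0.84 -2.35]
-94.0 [ 0.0139 -0.0023  0.0015] [-0.36 -0.84 -4.35]
-96.0 [ 0.0185 -0.0027  0.0015] [-0.38 -0.83 -6.35]
-98.0 [ 0.0231 -0.0033  0.0015] [-0.39 -0.82 -8.35]
```

>>> {"op": "apply_moves", "data": {"plan": [[0.0,-0.001,0.001,-0.2,-0.4,0.5],[0.0023,-0.002,0.0015,-0.33,-0.85,0.2],[0.0046,-0.002,0.0015,-0.33,-0.85,-0.35],[0.0093,-0.0021,0.0015,-0.35,-0.84,-2.35],[0.0093,-0.0021,0.0015,-0.35,-0.84,-2.35]]}}

```text
t: 40.3
tool_pos: [0.57, 0.2239, 0.1036]
tool_rot: [0.462, 0.536, 0.511, -0.488]
contact_force: [-7.9, 0.9, 1.8]
grip_width: 0.154
```

```bash
python3 avg.py; python3 turn2.py .104 -94 -96 -98 -100
```

```text
[ 9.6500e-01 -8.8000e-02 -9.1686e+01 -7.1420e+00  1.1770e+00  1.5780e+00
  1.8200e-01  1.3640e+00  1.0400e-01] torque 0.88 [1.01 0.86 0.8  0.81 0.95 0.84]
az -91.47 tool yaw -92.94 rad 0.1335 z 0.1037 roll -0.15 torque 0.86 F [-7.2  1.   1.5] M [ 0.17  1.39 -0.1 ] t 40.6
-94.0 [ 0.0058 -0.0013  0.0003] [-0.08 -0.14 -2.06]
-96.0 [ 0.0104 -0.0017  0.0003] [-0.08 -0.14 -4.06]
-98.0 [ 0.015  -0.0023  0.0003] [-0.08 -0.14 -6.06]
-100.0 [ 0.0196 -0.003   0.0003] [-0.09 -0.14 -8.06]
```

>>> {"op": "apply_moves", "data": {"plan": [[0.0029,-0.0007,0.0002,0,0,-1],[0.0058,-0.0013,0.0003,0,0,-2],[0.0081,-0.0015,0.0003,0,0,-3],[0.0104,-0.0017,0.0003,0,0,-4],[0.0104,-0.0017,0.0003,0,0,-4]]}}

```text
t: 41.22
tool_pos: [0.5783, 0.2234, 0.1032]
tool_rot: [0.444, 0.553, 0.493, -0.504]
contact_force: [-9.5, 1.6, 2.6]
grip_width: 0.15
```

```bash
python3 avg.py; python3 turn2.py .104 -98 -100 -102 -104
```

```text
[ 1.3000e+00 -1.6000e-02 -9.5215e+01 -9.6120e+00  1.0860e+00  1.3980e+00
  1.4300e-01  1.8020e+00  1.0300e-01] torque 1.28 [1.24 1.3  1.24 1.31 1.34 1.27]
az -95.03 tool yaw -96.85 rad 0.1334 z 0.1032 roll -0.42 torque 1.24 F [-9.7  1.6  2.4] M [ 0.15  1.8  -0.07] t 41.525
-98.0 [ 0.0067 -0.0018  0.0008] [-0.16 -0.4  -2.15]
-100.0 [ 0.0113 -0.0025  0.0008] [-0.16 -0.39 -4.15]
-102.0 [ 0.0158 -0.0034  0.0008] [-0.17 -0.39 -6.15]
-104.0 [ 0.0203 -0.0044  0.0008] [-0.18 -0.39 -8.15]
```

>>> {"op": "apply_moves", "data": {"plan": [[0.0022,-0.0006,0.0003,0,-0.1,-0.7],[0.0045,-0.0012,0.0006,-0.1,-0.3,-1.4],[0.0067,-0.0018,0.0008,-0.16,-0.4,-2.15],[0.0067,-0.0018,0.0008,-0.16,-0.4,-2.15]]}}

```text
t: 42.02
tool_pos: [0.5825, 0.2228, 0.1031]
tool_rot: [0.435, 0.561, 0.483, -0.512]
contact_force: [-9.5, 2.1, 2.1]
grip_width: 0.153
```

```bash
python3 avg.py; python3 turn2.py .104 -98 -100 -102 -104
```

```text
[ 1.3980e+00  3.9000e-02 -9.7026e+01 -1.0269e+01  1.7450e+00  1.5980e+00
  1.7100e-01  2.0340e+00  1.0300e-01] torque 1.44 [1.33 1.5  1.61 1.37 1.39 1.42]
az -96.86 tool yaw -98.91 rad 0.1333 z 0.1030 roll -0.32 torque 1.38 F [-10.1   0.9   1.1] M [0.18 1.98 0.03] t 42.325
-98.0 [ 0.0025 -0.0012  0.001 ] [-0.06 -0.31 -0.09]
-100.0 [ 0.0071 -0.0019  0.001 ] [-0.07 -0.31 -2.09]
-102.0 [ 0.0116 -0.0028  0.001 ] [-0.07 -0.31 -4.09]
-104.0 [ 0.0161 -0.0038  0.001 ] [-0.08 -0.31 -6.09]
```

```bash
python3 - <<'E'
from h import *
snap('side','side27');crop('side27',285,150,365,230,9,'s29')
snap('top','top27');crop('top27',250,160,330,220,9,'t29')
E
python3 turn2.py .103 -94 -91 -88 -85 -82
```

```text
az -96.87 tool yaw -98.90 rad 0.1333 z 0.1030 roll -0.31 torque 1.42 F [-10.    1.4   1.4] M [0.1  2.01 0.07] t 42.425
-94.0 [-0.0067 -0.0002 -0.    ] [-0.05 -0.31  3.9 ]
-91.0 [-0.0136  0.0001 -0.    ] [-0.04 -0.31  6.9 ]
-88.0 [-0.0206  0.     -0.    ] [-0.03 -0.31  9.9 ]
-85.0 [-0.0275 -0.0004 -0.    ] [-0.03 -0.31 12.9 ]
-82.0 [-0.0344 -0.0012 -0.    ] [-0.02 -0.31 15.9 ]
```

>>> {"op": "apply_moves", "data": {"plan": [[-0.0035,0,0,0,0,1.6],[-0.007,0.0003,0,0,0,3],[-0.0105,0.0005,0,0,0,4.5],[-0.014,0.0006,0,0,0,6],[-0.0175,0.0006,0,0,0,7.5],[-0.021,0.0006,0,0,0,9],[-0.0245,0.0005,0,0,0,10.5],[-0.0245,0.0005,0,0,0,10.5]]}}

```text
t: 43.42
tool_pos: [0.5581, 0.224, 0.1036]
tool_rot: [0.481, 0.515, 0.532, -0.469]
contact_force: [-2.8, 4.6, 3.3]
grip_width: 0.149
```

```bash
python3 avg.py; python3 turn2.py .103 -84 -82 -80
```

```text
[  0.279  -0.107 -86.678  -2.353   4.768   3.107   0.756   0.467   0.104] torque 0.17 [0.25 0.1  0.23 0.14 0.12 0.19]
az -86.46 tool yaw -88.40 rad 0.1338 z 0.1035 roll -0.25 torque 0.11 F [-2.2  4.2  3.9] M [ 0.75  0.47 -0.15] t 43.725
-84.0 [-0.0056 -0.0018 -0.0005] [-0.08 -0.25  3.4 ]
-82.0 [-0.0102 -0.0024 -0.0005] [-0.07 -0.26  5.4 ]
-80.0 [-0.0147 -0.0031 -0.0005] [-0.07 -0.26  7.4 ]
```

>>> {"op": "apply_moves", "data": {"plan": [[-0.001,-0.0003,-0.001,0,0,0.5],[-0.001,-0.0003,-0.002,0,0,0.5],[-0.001,-0.0003,-0.002,0,0,0.5]]}}

```text
t: 44.1
tool_pos: [0.5576, 0.2245, 0.1023]
tool_rot: [0.483, 0.514, 0.534, -0.466]
contact_force: [-2.1, 5.8, 4.9]
grip_width: 0.155
```

>>> {"op": "apply_moves", "data": {"plan": [[0,0,0,0,0,0],[0,0,0,0,0,0],[0,0,0,0,0,0],[0,0,0,0,0,0]], "jaw": 0.06}}

```text
t: 44.6
tool_pos: [0.5577, 0.2242, 0.102]
tool_rot: [0.483, 0.514, 0.534, -0.467]
contact_force: [0.2, -0.7, -0.8]
grip_width: 0.571
```

```bash
python3 - <<'E'
from h import *
show()
snap('side','side28');crop('side28',280,150,360,230,9,'s30')
snap('top','top28');crop('top28',250,160,330,220,9,'t30')
E
```

```text
t 44.6 p [0.5577 0.2242 0.102 ] x [-0.007  0.098 -0.995] y [ 0.999  0.037 -0.003] F [ 0.2  -0.69 -0.81] M [-0.07  0.02 -0.06] w 50.2 q [0.265 0.067 1.422 0.097 1.633 0.235]
```

>>> {"op": "apply_moves", "data": {"plan": [[0,-0.001,0.015,0,0,0],[0,-0.003,0.03,0,0,0],[0,-0.005,0.05,0,0,0],[0,-0.006,0.08,0,0,0],[-0.02,-0.006,0.13,0,0,0],[-0.05,-0.006,0.18,0,0,0],[-0.1,-0.006,0.2,0,0,0],[-0.15,0.02,0.2,0,0,0],[-0.15,0.06,0.2,0,0,0],[-0.15,0.1,0.2,0,0,0]]}}

```text
t: 45.95
tool_pos: [0.4069, 0.3251, 0.3048]
tool_rot: [0.483, 0.515, 0.534, -0.465]
contact_force: [1.6, -1.0, 0.0]
grip_width: 0.686
```

```bash
python3 - <<'E'
from h import *
show()
snap('side','side29');crop('side29',285,150,365,230,9,'s31')
snap('top','top29');crop('top29',250,140,330,220,8,'t31')
E
```

```text
t 45.95 p [0.4069 0.3251 0.3048] x [-0.003  0.101 -0.995] y [0.999 0.037 0.001] F [ 1.61 -1.03  0.05] M [-0.04 -0.01  0.03] w 60.2 q [ 0.545 -0.128  1.252  0.095  1.967  0.547]
```

```bash
python3 - <<'E'
from fit import *
im=cv2.imread('pics/side29.png');imt=cv2.imread('pics/top29.png')
bs=(299,176,333,214);bt=(248,183,300,200)
S=target(im,70,190)[bs[1]:bs[3],bs[0]:bs[2]];T=target(imt,75,105)[bt[1]:bt[3],bt[0]:bt[2]]
SE=np.array([.566,.0895,.082])
def pose(x):
    P,RK=keypose(SE,x[0],x[1]);ax=RK@np.array([0,0,1.]);RK=R.from_rotvec(ax*np.radians(x[2])).as_matrix()@RK
    return SE+x[3:6]/1000-RK@KP['se'],RK
def cost(x,full=False):
    P,RK=pose(x);c=((hull_mask('side',P,RK,bs,4)-S)**2).sum()
    return c+(x[3]**2+x[4]**2)*.1+(x[5]/2)**2*.2+(x[2]/5)**2*.3
for y0 in(-80,-88):
    x=np.array([y0,-2,0,0,0,0.])
    for stp in(3,1): x=minimize(cost,x,method='Nelder-Mead',options=dict(initial_simplex=np.vstack([x]+[x+stp*np.eye(6)[i] for i in range(6)]),maxfev=800)).x
    P,RK=pose(x);print(np.round(x,2),round(cost(x),2),'P',np.round(P,4),'bend',np.round(P+RK@KP['bend'],4),'tilt',np.degrees(np.arccos(-RK[2,0])))
overlay('side','side29',P,RK,(295,170,335,225),9,'k29');overlay('top','top29',P,RK,(245,165,310,210),6,'k29t')
E
```

```text
[-88.14  -5.88   4.02   1.02   1.48   1.06] 127.21 P [0.5577 0.2434 0.1305] bend [0.5624 0.0973 0.1456] tilt 7.117229018162733
[-87.89  -5.73   2.43  -0.58   0.4    1.25] 126.76 P [0.5571 0.2422 0.1312] bend [0.5625 0.0961 0.1459] tilt 6.223400941880975
```

>>> {"op": "apply_moves", "data": {"plan": [[0.0,-0.04,0,0,0,0],[0.03,-0.08,0,0,0,0],[0.08,-0.107,-0.01,0,0,0],[0.12,-0.107,-0.05,0,0,0],[0.15,-0.107,-0.1,0,0,0],[0.151,-0.106,-0.14,0,0,0],[0.151,-0.104,-0.17,0,0,0],[0.151,-0.102,-0.19,0,0,0],[0.151,-0.101,-0.203,0,0,0],[0.151,-0.101,-0.203,0,0,0]]}}

```text
t: 47.3
tool_pos: [0.5576, 0.2256, 0.0999]
tool_rot: [0.483, 0.513, 0.536, -0.465]
contact_force: [-0.9, 0.2, -0.6]
grip_width: 0.681
```

>>> {"op": "apply_moves", "data": {"plan": [[0,0,0,0,0,0],[0,0,0,0,0,0],[0,0,0,0,0,0],[0,0,0,0,0,0],[0,0,0,0,0,0]], "jaw": 0.0}}

```text
t: 47.92
tool_pos: [0.5573, 0.2259, 0.1]
tool_rot: [0.483, 0.513, 0.536, -0.465]
contact_force: [-2.1, 0.5, 1.1]
grip_width: 0.152
```

```bash
python3 avg.py; python3 turn2.py .105 -85 -87; python3 - <<'E'
from h import *
show()
snap('side','side30');crop('side30',280,150,360,230,9,'s32')
E
```

```text
[ 2.4000e-01  1.0000e-02 -8.6367e+01 -1.8340e+00  1.1490e+00  6.7600e-01
  1.0500e-01  3.0900e-01  1.0000e-01] torque 0.25 [0.32 0.27 0.21 0.19 0.25 0.26]
az -86.19 tool yaw -87.65 rad 0.1357 z 0.1000 roll -0.18 torque 0.21 F [-1.6  1.9  0.8] M [0.13 0.4  0.  ] t 48.225
-85.0 [-0.0025 -0.0035  0.005 ] [-0.24 -0.2   1.65]
-87.0 [ 0.0021 -0.0032  0.005 ] [-0.24 -0.19 -0.35]
t 48.23 p [0.5575 0.2259 0.1   ] x [-0.007  0.1   -0.995] y [ 0.999  0.041 -0.003] F [-1.61  1.86  0.77] M [0.13 0.4  0.  ] w 13.4 q [0.266 0.069 1.424 0.099 1.629 0.232]
```

>>> {"op": "apply_moves", "data": {"plan": [[0,0,0.004,0,0,0],[0,-0.001,0.008,0,0,0],[0,-0.001,0.012,0,0,0],[0,-0.001,0.012,0,0,0]]}}

```text
t: 48.78
tool_pos: [0.5567, 0.2221, 0.1094]
tool_rot: [0.483, 0.511, 0.535, -0.468]
contact_force: [-1.6, -7.6, -9.1]
grip_width: 0.153
```

```bash
cat turn2.py; python3 turn2.py .112 -88 -89 -90 -91 -92 -93 -94 -95 -96 -97 -98 -99
```

```text
from h import *
import sys
C=np.array([.5665,.0905]);RAD=.1324;Z=float(sys.argv[1])
s,p,r=st();v=p[:2]-C;az=np.degrees(np.arctan2(v[1],v[0]))-180;az=(az+180)%360-180
m=r.as_matrix();ty=np.degrees(np.arctan2(-m[0,1],m[1,1]))
F=s['contact_force'];print('az %.2f tool yaw %.2f rad %.4f z %.4f roll %.2f torque %.2f'%(az,ty,np.linalg.norm(v),p[2],np.degrees(m[2,1]),v[0]*F[1]-v[1]*F[0]+s['wrist_torque'][2]), 'F',np.round(F,1),'M',np.round(s['wrist_torque'],2),'t',s['t'])
for a in map(float,sys.argv[2:]):
    t=np.radians(a+180);P=np.r_[C+RAD*np.array([np.cos(t),np.sin(t)]),Z]
    # tool: yaw = a (+LEAD), leaning 5.5deg outward
    y=np.radians(a-1.0)
    Rt=tool(a-1.0,90); k=np.array([-np.sin(y),np.cos(y),0]);Rt=R.from_rotvec(k*np.radians(5.5))*Rt
    d,w=delta(P,Rt);print(a,d,w)
az -85.76 tool yaw -87.77 rad 0.1320 z 0.1094 roll -0.43 torque 0.33 F [-1.6 -7.6 -9.1] M [-1.33  0.25  0.04] t 48.775
-88.0 [0.0051 0.0007 0.0026] [ 0.05 -0.43 -1.23]
-89.0 [0.0074 0.0008 0.0026] [ 0.04 -0.43 -2.23]
-90.0 [0.0098 0.0008 0.0026] [ 0.04 -0.43 -3.23]
-91.0 [0.0121 0.0008 0.0026] [ 0.03 -0.43 -4.23]
-92.0 [0.0144 0.0007 0.0026] [ 0.03 -0.43 -5.23]
-93.0 [0.0167 0.0006 0.0026] [ 0.03 -0.43 -6.23]
-94.0 [0.019  0.0005 0.0026] [ 0.02 -0.43 -7.23]
-95.0 [0.0213 0.0003 0.0026] [ 0.02 -0.43 -8.23]
-96.0 [0.0236 0.0001 0.0026] [ 0.02 -0.43 -9.23]
-97.0 [ 0.0259 -0.0002  0.0026] [ 1.000e-02 -4.300e-01 -1.023e+01]
-98.0 [ 0.0282 -0.0005  0.0026] [ 1.000e-02 -4.300e-01 -1.123e+01]
-99.0 [ 0.0305 -0.0008  0.0026] [  0.    -0.43 -12.23]
```

>>> {"op": "apply_moves", "data": {"plan": [[0.005,0.0005,0,0,0,-1.2],[0.01,0.0006,0,0,0,-3.2],[0.0145,0.0005,0,0,0,-5.2],[0.019,0.0003,0,0,0,-7.2],[0.021,0.0001,0,0,0,-8.2],[0.0235,-0.0001,0,0,0,-9.2],[0.0235,-0.0001,0,0,0,-9.2]]}}

```text
t: 49.65
tool_pos: [0.5784, 0.2218, 0.1081]
tool_rot: [0.442, 0.551, 0.493, -0.507]
contact_force: [-8.0, -3.3, -5.3]
grip_width: 0.151
```

```bash
python3 turn2.py .110 -96 -97 -98 -99 -100 -101 -102 -104
```

```text
az -95.18 tool yaw -97.01 rad 0.1318 z 0.1081 roll -0.74 torque 1.18 F [-8.  -3.3 -5.3] M [-0.47  1.75  0.17] t 49.65
-96.0 [0.0019 0.0004 0.0019] [ 0.05 -0.75  0.01]
-97.0 [0.0042 0.0002 0.0019] [ 0.04 -0.75 -0.99]
-98.0 [ 0.0065 -0.0001  0.0019] [ 0.04 -0.75 -1.99]
-99.0 [ 0.0088 -0.0005  0.0019] [ 0.03 -0.75 -2.99]
-100.0 [ 0.0111 -0.0009  0.0019] [ 0.02 -0.75 -3.99]
-101.0 [ 0.0134 -0.0013  0.0019] [ 0.02 -0.75 -4.99]
-102.0 [ 0.0156 -0.0017  0.0019] [ 0.01 -0.75 -5.99]
-104.0 [ 0.0201 -0.0028  0.0019] [-0.   -0.75 -7.99]
```

>>> {"op": "apply_moves", "data": {"plan": [[0.0042,0.0002,0.001,0,-0.7,-1],[0.0065,-0.0001,0.001,0,-0.7,-2],[0.0088,-0.0005,0.001,0,-0.7,-3],[0.0088,-0.0005,0.001,0,-0.7,-3]]}}

```text
t: 50.15
tool_pos: [0.5848, 0.221, 0.1077]
tool_rot: [0.431, 0.565, 0.477, -0.518]
contact_force: [-9.6, -2.2, -5.2]
grip_width: 0.154
```

```bash
python3 turn2.py .110 -99 -100 -101 -102 -104 -106
```

```text
az -97.97 tool yaw -100.03 rad 0.1318 z 0.1077 roll -0.43 torque 1.46 F [-9.6 -2.2 -5.2] M [-0.47  2.01  0.25] t 50.15
-99.0 [0.0024 0.0003 0.0023] [ 0.11 -0.45  0.03]
-100.0 [ 0.0047 -0.0001  0.0023] [ 0.1  -0.45 -0.97]
-101.0 [ 0.007  -0.0005  0.0023] [ 0.1  -0.45 -1.97]
-102.0 [ 0.0092 -0.001   0.0023] [ 0.1  -0.45 -2.97]
-104.0 [ 0.0138 -0.002   0.0023] [ 0.09 -0.46 -4.97]
-106.0 [ 0.0182 -0.0032  0.0023] [ 0.08 -0.46 -6.97]
```

>>> {"op": "apply_moves", "data": {"plan": [[0.0047,-0.0001,0.001,0.1,-0.4,-1],[0.007,-0.0005,0.001,0.1,-0.4,-2],[0.0092,-0.001,0.001,0.1,-0.4,-3],[0.0092,-0.001,0.001,0.1,-0.4,-3]]}}

```text
t: 50.65
tool_pos: [0.5929, 0.2191, 0.1078]
tool_rot: [0.418, 0.578, 0.461, -0.528]
contact_force: [-6.7, -3.9, -5.7]
grip_width: 0.147
```

```bash
python3 turn2.py .110 -102 -103 -104 -105 -106 -107 -108
```

```text
az -101.59 tool yaw -103.11 rad 0.1313 z 0.1078 roll -0.24 torque 0.82 F [-6.7 -3.9 -5.7] M [-0.74  1.31  0.06] t 50.65
-102.0 [0.0011 0.0009 0.0022] [ 0.11 -0.27  0.11]
-103.0 [0.0034 0.0004 0.0022] [ 0.11 -0.27 -0.89]
-104.0 [ 0.0056 -0.0002  0.0022] [ 0.11 -0.27 -1.89]
-105.0 [ 0.0079 -0.0007  0.0022] [ 0.1  -0.27 -2.89]
-106.0 [ 0.0101 -0.0013  0.0022] [ 0.1  -0.27 -3.89]
-107.0 [ 0.0123 -0.002   0.0022] [ 0.1  -0.27 -4.89]
-108.0 [ 0.0145 -0.0027  0.0022] [ 0.1  -0.27 -5.89]
```

>>> {"op": "apply_moves", "data": {"plan": [[0.0034,0.0004,0.001,0.1,-0.2,-0.9],[0.0056,-0.0002,0.001,0.1,-0.2,-1.9],[0.0079,-0.0007,0.001,0.1,-0.2,-2.9],[0.0101,-0.0013,0.001,0.1,-0.2,-3.9],[0.0101,-0.0013,0.001,0.1,-0.2,-3.9]]}}

```text
t: 51.28
tool_pos: [0.601, 0.217, 0.1071]
tool_rot: [0.399, 0.593, 0.441, -0.544]
contact_force: [-9.6, -4.6, -5.7]
grip_width: 0.15
```

```bash
python3 turn2.py .110 -106 -107 -108 -109 -110 -112 -114
```

```text
az -105.26 tool yaw -107.09 rad 0.1311 z 0.1071 roll -0.38 torque 1.18 F [-9.6 -4.6 -5.7] M [-0.69  1.73  0.12] t 51.275
-106.0 [0.002  0.0008 0.0029] [ 0.13 -0.44  0.08]
-107.0 [0.0042 0.0002 0.0029] [ 0.12 -0.44 -0.92]
-108.0 [ 0.0064 -0.0005  0.0029] [ 0.12 -0.44 -1.92]
-109.0 [ 0.0086 -0.0013  0.0029] [ 0.12 -0.44 -2.92]
-110.0 [ 0.0108 -0.002   0.0029] [ 0.11 -0.44 -3.92]
-112.0 [ 0.0151 -0.0037  0.0029] [ 0.11 -0.44 -5.92]
-114.0 [ 0.0194 -0.0055  0.0029] [ 0.1  -0.44 -7.92]
```

>>> {"op": "apply_moves", "data": {"plan": [[0.0042,0.0002,0.001,0.1,-0.4,-0.9],[0.0064,-0.0005,0.001,0.1,-0.4,-1.9],[0.0086,-0.0013,0.001,0.1,-0.4,-2.9],[0.0108,-0.002,0.001,0.1,-0.4,-3.9],[0.0108,-0.002,0.001,0.1,-0.4,-3.9]]}}

```text
t: 51.9
tool_pos: [0.6106, 0.2135, 0.1067]
tool_rot: [0.38, 0.608, 0.419, -0.557]
contact_force: [-7.4, -5.5, -5.3]
grip_width: 0.153
```

```bash
python3 turn2.py .110 -110 -111 -112 -113 -114 -116 -118
```

```text
az -109.73 tool yaw -111.11 rad 0.1306 z 0.1067 roll -0.22 torque 0.58 F [-7.4 -5.5 -5.3] M [-0.97  1.35 -0.09] t 51.9
-110.0 [0.0012 0.0015 0.0033] [ 0.18 -0.3   0.11]
-111.0 [0.0034 0.0006 0.0033] [ 0.17 -0.3  -0.89]
-112.0 [ 0.0055 -0.0002  0.0033] [ 0.17 -0.3  -1.89]
-113.0 [ 0.0076 -0.0011  0.0033] [ 0.17 -0.3  -2.89]
-114.0 [ 0.0098 -0.002   0.0033] [ 0.17 -0.3  -3.89]
-116.0 [ 0.0139 -0.004   0.0033] [ 0.16 -0.31 -5.89]
-118.0 [ 0.0181 -0.0061  0.0033] [ 0.15 -0.31 -7.89]
```

>>> {"op": "apply_moves", "data": {"plan": [[0.0034,0.0004,0.002,0.2,-0.3,-0.9],[0.0055,-0.0004,0.002,0.2,-0.3,-1.9],[0.0076,-0.0013,0.002,0.2,-0.3,-2.9],[0.0098,-0.0022,0.002,0.2,-0.3,-3.9],[0.0098,-0.0022,0.002,0.2,-0.3,-3.9]]}}

```text
t: 52.52
tool_pos: [0.6185, 0.2099, 0.1068]
tool_rot: [0.36, 0.622, 0.398, -0.57]
contact_force: [-8.0, -5.2, -7.4]
grip_width: 0.15
```

```bash
python3 turn2.py .110 -114 -115 -116 -117 -118 -120 -122
```

```text
az -113.52 tool yaw -115.11 rad 0.1302 z 0.1068 roll -0.28 torque 0.68 F [-8.  -5.2 -7.4] M [-0.91  1.65 -0.  ] t 52.525
-114.0 [0.0019 0.0016 0.0032] [ 0.13 -0.37  0.11]
-115.0 [0.004  0.0006 0.0032] [ 0.13 -0.38 -0.89]
-116.0 [ 0.0061 -0.0004  0.0032] [ 0.12 -0.38 -1.89]
-117.0 [ 0.0081 -0.0014  0.0032] [ 0.12 -0.38 -2.89]
-118.0 [ 0.0102 -0.0025  0.0032] [ 0.12 -0.38 -3.89]
-120.0 [ 0.0142 -0.0047  0.0032] [ 0.11 -0.38 -5.89]
-122.0 [ 0.0182 -0.0071  0.0032] [ 0.1  -0.38 -7.89]
```

>>> {"op": "apply_moves", "data": {"plan": [[0.004,0.0004,0.0015,0.1,-0.4,-0.9],[0.0061,-0.0006,0.0015,0.1,-0.4,-1.9],[0.0081,-0.0016,0.0015,0.1,-0.4,-2.9],[0.0102,-0.0027,0.0015,0.1,-0.4,-3.9],[0.0102,-0.0027,0.0015,0.1,-0.4,-3.9]]}}

```text
t: 53.15
tool_pos: [0.6287, 0.2037, 0.1067]
tool_rot: [0.342, 0.637, 0.373, -0.582]
contact_force: [-3.9, -10.0, -6.9]
grip_width: 0.151
```

```bash
python3 turn2.py .110 -118 -119 -120 -121 -122 -124 -126
```

```text
az -118.79 tool yaw -119.24 rad 0.1292 z 0.1067 roll 0.09 torque -0.35 F [ -3.9 -10.   -6.9] M [-1.83  0.54 -0.17] t 53.15
-118.0 [-0.0001  0.0037  0.0033] [ 0.36 -0.1   0.24]
-119.0 [0.002  0.0026 0.0033] [ 0.36 -0.11 -0.76]
-120.0 [0.004  0.0014 0.0033] [ 0.36 -0.11 -1.76]
-121.0 [0.006  0.0003 0.0033] [ 0.36 -0.11 -2.76]
-122.0 [ 0.0079 -0.0009  0.0033] [ 0.36 -0.12 -3.76]
-124.0 [ 0.0118 -0.0035  0.0033] [ 0.36 -0.12 -5.76]
-126.0 [ 0.0156 -0.0061  0.0033] [ 0.35 -0.13 -7.76]
```

```bash
cat h.py | head -60; python3 - <<'E'
from h import *
import cv2
for n in ('side','top'):
    p,d=env.camera(n); cv2.imwrite(f'pics/{n}40.png',p); 
    print(n,[np.round(x,1) for x in [env.camera_info(n)['cam_to_world'][:3,3]]])
    import pickle
    np.save(f'{n}40.npy',d)
E
```

```text
import numpy as np, cv2
from rig import env
from scipy.spatial.transform import Rotation as R
import pickle,os
if not os.path.exists('ci.pkl'): pickle.dump({n:env.camera_info(n) for n in('side','top')},open('ci.pkl','wb'))
CI=pickle.load(open('ci.pkl','rb'))
def snap(n,tag):
    im,d=env.camera(n); cv2.imwrite(f'pics/{tag}.png',im); np.savez(f'pics/{tag}.npz',im=im,d=d); return im,d
def ray(n,u,v):
    c=CI[n];K=np.array(c['mtx']);T=np.array(c['cam_to_world'])
    p=np.array([(u-K[0,2])/K[0,0],(v-K[1,2])/K[1,1]]);r=p.copy()
    for _ in range(20): r=p/(1+c['k1']*(r@r))
    return T[:3,3],T[:3,:3]@np.array([r[0],r[1],1.])
def at_z(n,u,v,z):
    o,d=ray(n,u,v);return o+d*(z-o[2])/d[2]
def at_d(n,u,v,dep):
    o,d=ray(n,u,v);return o+d*dep
def tri(a,b):
    (o1,d1),(o2,d2)=ray(*a),ray(*b)
    A=np.c_[d1,-d2];s=np.linalg.lstsq(A,o2-o1,rcond=None)[0]
    p,q=o1+s[0]*d1,o2+s[1]*d2
    return (p+q)/2,np.linalg.norm(p-q)
def proj(n,P):
    c=CI[n];K=np.array(c['mtx']);T=np.array(c['cam_to_world'])
    p=T[:3,:3].T@(np.array(P)-T[:3,3]);r=p[:2]/p[2];r=r*(1+c['k1']*(r@r))
    return K[0,0]*r[0
[... 1215 characters left out ...]
,Rk,off=(u0,v0),sc=sc)
    cv2.imwrite(f'pics/{out}.png',np.hstack([raw,im]))
def st():
    s=env.get_state();q=s['tool_rot'];return s,np.array(s['tool_pos']),R.from_quat([q[1],q[2],q[3],q[0]])
def tool(yaw,pitch,flip=False,lean=0):
    # tool x: azimuth yaw, pitched down by pitch; tool y horizontal
    y,p=np.radians([yaw,pitch]);x=np.array([np.cos(y)*np.cos(p),np.sin(y)*np.cos(p),-np.sin(p)])
    yy=np.array([-np.sin(y),np.cos(y),0])*(-1 if flip else 1)
    return R.from_matrix(np.c_[x,yy,np.cross(x,yy)])
def delta(P,Rt):
    s,p,r=st();return np.round(np.array(P)-p,4),np.round(np.degrees((Rt*r.inv()).as_rotvec()),2)
def show():
side [array([ 0.1, -0.9,  0.9])]
top [array([0.3, 0.1, 1.5])]
```

```bash
python3 - <<'E'
from h import *
C=(.566,.09)
for n in('side','top'):
    u,v=map(int,proj(n,[C[0]+.02,C[1]+.05,.14])); print(n,u,v,'socket',np.round(proj(n,[.566,.09,.102])))
    crop(f'{n}40',u-50,v-50,u+50,v+50,5.5,f'{n}40c')
E
```

```text
side 326 193 socket [327. 215.]
top 282 180 socket [301. 190.]
```

View pics/side40c.png

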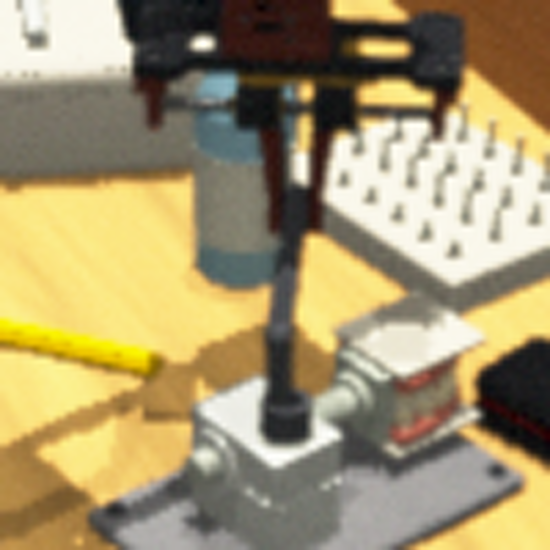

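View pics/top40c.png

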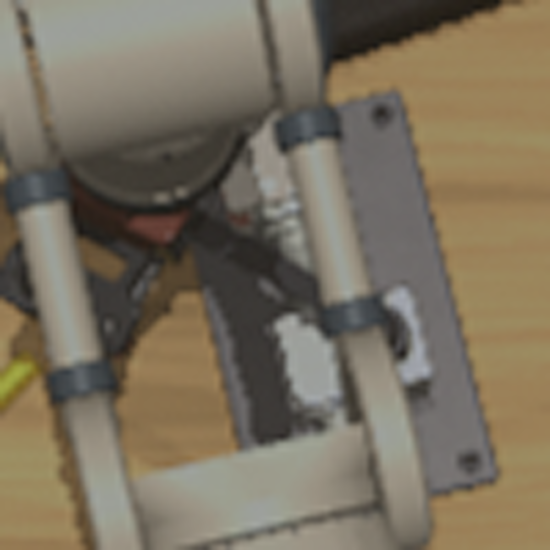

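View pics/ov40.png

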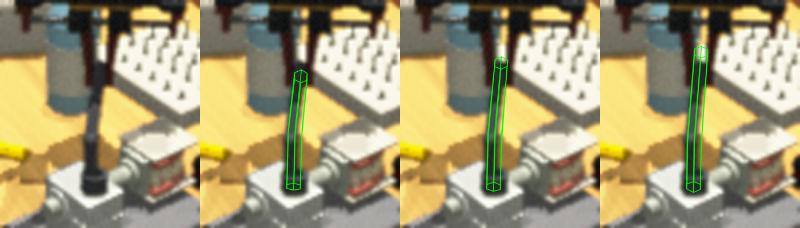

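```bash
python3 - <<'E'
from h import *
ims=[]
for z,t in ((.083,0),(.083,-0.6),(.090,-3.5),(.097,-6.5)):
    P,Rk=keypose(np.array([.566,.09,z]),-119,t)
    print(z,t,np.round(P+Rk@np.array([0,0,.015]),4))
    overlay('side','side40',P,Rk,(305,170,345,230),10,'o');ims.append(cv2.imread('pics/o.png')[:,400:])
ims[0]=cv2.imread('pics/o.png')[:,:400]
cv2.imwrite('pics/ov40.png',cv2.resize(np.hstack(ims),(800,300)))
E
```

```text
0.083 0 [0.63   0.2054 0.146 ]
0.083 -0.6 [0.6303 0.206  0.1446]
0.09 -3.5 [0.6317 0.2086 0.1448]
0.097 -6.5 [0.633  0.2109 0.1447]
```

View pics/ov40.png

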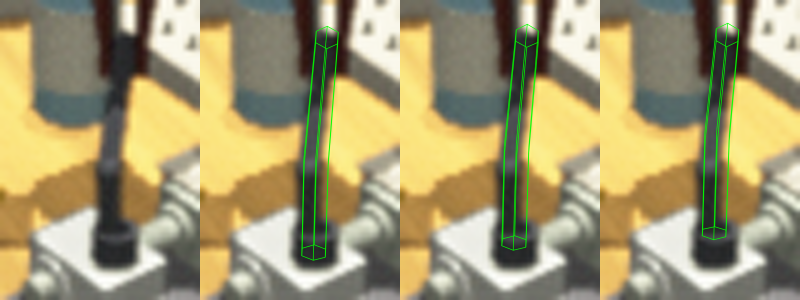

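>>> {"op": "apply_moves", "data": {"plan": [[0.0022,-0.0018,0,0.1,-0.1,-1.7],[0.0061,-0.0041,0,0.1,-0.1,-3.7],[0.01,-0.0067,0,0.1,-0.1,-5.7],[0.0138,-0.0093,0,0.1,-0.1,-7.7],[0.0138,-0.0093,0,0.1,-0.1,-7.7]]}}

```text
t: 53.88
tool_pos: [0.6427, 0.1942, 0.1068]
tool_rot: [0.301, 0.661, 0.329, -0.603]
contact_force: [0.9, -4.3, -1.9]
grip_width: 0.152
```

```bash
sed -i 's/RAD=.1324/RAD=float(__import__("os").environ.get("RAD",".129"))/' turn2.py; python3 turn2.py .107 -126 -127 -128 -129 -130 -132 -134
```

```text
az -126.31 tool yaw -126.97 rad 0.1287 z 0.1068 roll 0.12 torque -0.46 F [ 0.9 -4.3 -1.9] M [-0.89 -0.02 -0.04] t 53.875
-126.0 [-0.0004  0.0006  0.0002] [ 0.25 -0.04 -0.03]
-127.0 [ 0.0014 -0.0007  0.0002] [ 0.25 -0.04 -1.03]
-128.0 [ 0.0032 -0.0021  0.0002] [ 0.25 -0.05 -2.03]
-129.0 [ 0.005  -0.0035  0.0002] [ 0.25 -0.05 -3.03]
-130.0 [ 0.0067 -0.0049  0.0002] [ 0.25 -0.05 -4.03]
-132.0 [ 0.0101 -0.0079  0.0002] [ 0.25 -0.06 -6.03]
-134.0 [ 0.0134 -0.0109  0.0002] [ 0.24 -0.06 -8.03]
```

>>> {"op": "apply_moves", "data": {"plan": [[0.0032,-0.0021,0,0.1,0,-2],[0.0067,-0.0049,0,0.1,0,-4],[0.0101,-0.0079,0,0.1,0,-6],[0.0134,-0.0109,0,0.1,0,-8],[0.0134,-0.0109,0,0.1,0,-8]]}}

```text
t: 54.5
tool_pos: [0.6552, 0.1835, 0.1061]
tool_rot: [0.257, 0.682, 0.283, -0.623]
contact_force: [-4.1, -4.1, -2.6]
grip_width: 0.152
```

```bash
 python3 turn2.py .107 -134 -135 -136 -137 -138 -140 -142
```

```text
az -133.64 tool yaw -135.02 rad 0.1285 z 0.1061 roll -0.07 torque 0.13 F [-4.1 -4.1 -2.6] M [-0.74  0.8   0.12] t 54.5
-134.0 [ 0.0009 -0.0002  0.0009] [ 0.12 -0.23  0.02]
-135.0 [ 0.0025 -0.0018  0.0009] [ 0.12 -0.23 -0.98]
-136.0 [ 0.0041 -0.0034  0.0009] [ 0.12 -0.23 -1.98]
-137.0 [ 0.0056 -0.005   0.0009] [ 0.12 -0.23 -2.98]
-138.0 [ 0.0072 -0.0067  0.0009] [ 0.12 -0.23 -3.98]
-140.0 [ 0.0101 -0.0101  0.0009] [ 0.11 -0.23 -5.98]
-142.0 [ 0.0129 -0.0136  0.0009] [ 0.11 -0.24 -7.98]
```

```bash
 RAD=.127 python3 turn2.py .106 -136 -138 -140 -142 -144 -146 -148; python3 -c "
from h import *
s=st()[0];print(np.round(s['q'],2))"
```

```text
az -133.64 tool yaw -135.02 rad 0.1285 z 0.1061 roll -0.07 torque 0.13 F [-4.1 -4.1 -2.6] M [-0.74  0.8   0.12] t 54.5
-136.0 [ 0.0026 -0.0048 -0.0001] [ 0.12 -0.23 -1.98]
-138.0 [ 0.0057 -0.008  -0.0001] [ 0.12 -0.23 -3.98]
-140.0 [ 0.0086 -0.0114 -0.0001] [ 0.11 -0.23 -5.98]
-142.0 [ 0.0114 -0.0148 -0.0001] [ 0.11 -0.24 -7.98]
-144.0 [ 0.014  -0.0184 -0.0001] [ 0.1  -0.24 -9.98]
-146.0 [ 0.0166 -0.022  -0.0001] [  0.1   -0.24 -11.98]
-148.0 [ 0.019  -0.0257 -0.0001] [  0.1   -0.24 -13.98]
[0.19 0.23 1.24 0.05 1.6  0.98]
```

>>> {"op": "apply_moves", "data": {"plan": [[0.0026,-0.0048,0,0.1,0,-2],[0.0057,-0.008,0,0.1,0,-4],[0.0086,-0.0114,0,0.1,0,-6],[0.0114,-0.0148,0,0.1,0,-8],[0.0114,-0.0148,0,0.1,0,-8]]}}

```text
t: 55.12
tool_pos: [0.6675, 0.1688, 0.1068]
tool_rot: [0.212, 0.702, 0.235, -0.638]
contact_force: [2.9, 2.0, 0.2]
grip_width: 0.152
```

```bash
 RAD=.127 python3 turn2.py .106 -142 -143 -144 -145 -146 -148 -150 -152
```

```text
az -142.24 tool yaw -143.07 rad 0.1278 z 0.1068 roll -0.11 torque 0.16 F [2.9 2.  0.2] M [ 0.28 -0.38  0.18] t 55.125
-142.0 [-0.001  -0.0001 -0.0008] [-0.05 -0.12  0.07]
-143.0 [ 0.0004 -0.0018 -0.0008] [-0.05 -0.12 -0.93]
-144.0 [ 0.0017 -0.0036 -0.0008] [-0.05 -0.12 -1.93]
-145.0 [ 0.003  -0.0054 -0.0008] [-0.06 -0.12 -2.93]
-146.0 [ 0.0043 -0.0073 -0.0008] [-0.06 -0.11 -3.93]
-148.0 [ 0.0067 -0.011  -0.0008] [-0.06 -0.11 -5.93]
-150.0 [ 0.0089 -0.0148 -0.0008] [-0.06 -0.11 -7.93]
-152.0 [ 0.0111 -0.0186 -0.0008] [-0.06 -0.11 -9.93]
```

>>> {"op": "apply_moves", "data": {"plan": [[0.0026,-0.003,-0.0005,0,0,-2],[0.0051,-0.0067,-0.0005,0,0,-4],[0.0075,-0.0105,-0.0005,0,0,-6],[0.0098,-0.0143,-0.0005,0,0,-8],[0.0098,-0.0143,-0.0005,0,0,-8]]}}

```text
t: 55.75
tool_pos: [0.6774, 0.1545, 0.1063]
tool_rot: [0.167, 0.716, 0.185, -0.652]
contact_force: [1.1, 2.7, -0.3]
grip_width: 0.15
```

```bash
 RAD=.1278 python3 turn2.py .1065 -150 -151 -152 -154 -156 -158 -160
```

```text
az -150.01 tool yaw -151.10 rad 0.1281 z 0.1063 roll -0.14 torque 0.50 F [ 1.1  2.7 -0.3] M [ 0.48 -0.08  0.27] t 55.75
-150.0 [-0.0003 -0.0001  0.0002] [-0.09 -0.11  0.1 ]
-151.0 [ 0.0008 -0.0021  0.0002] [-0.1  -0.11 -0.9 ]
-152.0 [ 0.0019 -0.004   0.0002] [-0.1  -0.11 -1.9 ]
-154.0 [ 0.0039 -0.008   0.0002] [-0.1  -0.11 -3.9 ]
-156.0 [ 0.0058 -0.012   0.0002] [-0.1 -0.1 -5.9]
-158.0 [ 0.0076 -0.0162  0.0002] [-0.1 -0.1 -7.9]
-160.0 [ 0.0092 -0.0203  0.0002] [-0.1 -0.1 -9.9]
```

>>> {"op": "apply_moves", "data": {"plan": [[0.0019,-0.004,0,-0.1,0,-1.9],[0.0039,-0.008,0,-0.1,0,-3.9],[0.0058,-0.012,0,-0.1,0,-5.9],[0.0058,-0.012,0,-0.1,0,-5.9]]}}

```text
t: 56.25
tool_pos: [0.683, 0.1434, 0.1062]
tool_rot: [0.133, 0.725, 0.148, -0.66]
contact_force: [0.8, 5.8, -0.5]
grip_width: 0.155
```

```bash
 RAD=.1278 python3 turn2.py .1065 -156 -157 -158 -160 -162 -164 -166
```

```text
az -155.59 tool yaw -157.05 rad 0.1280 z 0.1062 roll -0.15 torque 0.97 F [ 0.8  5.8 -0.5] M [1.17 0.17 0.34] t 56.25
-156.0 [ 0.0002 -0.0009  0.0003] [-0.1  -0.14  0.05]
-157.0 [ 0.0011 -0.0029  0.0003] [-0.1  -0.14 -0.95]
-158.0 [ 0.002  -0.005   0.0003] [-0.1  -0.14 -1.95]
-160.0 [ 0.0036 -0.0092  0.0003] [-0.11 -0.14 -3.95]
-162.0 [ 0.005  -0.0134  0.0003] [-0.11 -0.13 -5.95]
-164.0 [ 0.0063 -0.0177  0.0003] [-0.11 -0.13 -7.95]
-166.0 [ 0.0075 -0.022   0.0003] [-0.11 -0.13 -9.95]
```

>>> {"op": "apply_moves", "data": {"plan": [[0.002,-0.005,0,-0.1,-0.1,-1.9],[0.0036,-0.0092,0,-0.1,-0.1,-3.9],[0.005,-0.0134,0,-0.1,-0.1,-5.9],[0.005,-0.0134,0,-0.1,-0.1,-5.9]]}}

```text
t: 56.75
tool_pos: [0.6883, 0.1295, 0.1064]
tool_rot: [0.099, 0.732, 0.109, -0.665]
contact_force: [1.6, 1.4, -0.8]
grip_width: 0.153
```

```bash
 RAD=.1278 python3 turn2.py .1065 -162 -163 -164 -166 -168 -170 -172
```

```text
az -162.24 tool yaw -163.03 rad 0.1279 z 0.1064 roll 0.03 torque 0.28 F [ 1.6  1.4 -0.8] M [ 0.33 -0.19  0.17] t 56.75
-162.0 [-0.0003  0.0005  0.0001] [ 0.03 -0.    0.03]
-163.0 [ 0.0004 -0.0016  0.0001] [ 0.03 -0.   -0.97]
-164.0 [ 0.001  -0.0038  0.0001] [ 0.03 -0.   -1.97]
-166.0 [ 0.0022 -0.0081  0.0001] [ 0.03 -0.   -3.97]
-168.0 [ 0.0032 -0.0124  0.0001] [ 0.03 -0.   -5.97]
-170.0 [ 0.0041 -0.0168  0.0001] [ 0.03 -0.   -7.97]
-172.0 [ 0.0047 -0.0212  0.0001] [ 0.03 -0.   -9.97]
```

```bash
python3 - <<'E'
from h import *
snap('side','side41');snap('top','top41')
ims=[]
for z,t in ((.083,0),(.083,-0),(.090,-3.),(.097,-6)):
    P,Rk=keypose(np.array([.566,.09,z]),-162,t)
    overlay('side','side41',P,Rk,(300,160,380,230),10,'o');ims.append(cv2.imread('pics/o.png')[:,800:])
ims[0]=cv2.imread('pics/o.png')[:,:800]
a=np.vstack([np.hstack(ims[:2]),np.hstack(ims[2:])])
cv2.imwrite('pics/ov41.png',cv2.resize(a,(680,595)))
crop('top41',250,140,350,230,6,'top41c')
E
```

```text
(no output)
```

View pics/ov41.png

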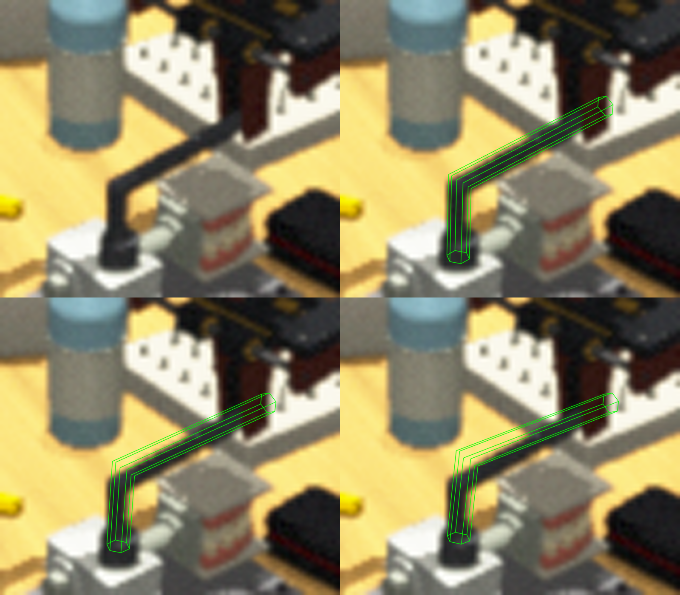

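View pics/top41c.png

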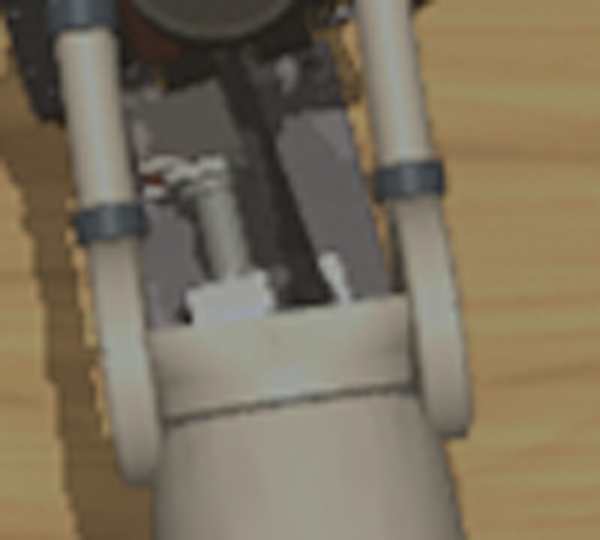

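>>> {"op": "apply_moves", "data": {"plan": [[0.0013,-0.0038,0,-2,-0.5,-2],[0.0025,-0.0081,0,-4,-0.9,-4],[0.0035,-0.0124,0,-4,-0.8,-6],[0.0044,-0.0168,0,-4,-0.7,-8],[0.0044,-0.0168,0,-4,-0.7,-8]]}}

```text
t: 57.48
tool_pos: [0.693, 0.1107, 0.1064]
tool_rot: [0.079, 0.738, 0.033, -0.669]
contact_force: [1.1, -0.9, 0.7]
grip_width: 0.151
```

```bash
 RAD=.128 python3 turn2.py .1065 -170 -172 -174 -176 -178 -180 -182
```

```text
az -170.93 tool yaw -171.12 rad 0.1281 z 0.1064 roll 4.17 torque -0.11 F [ 1.1 -0.9  0.7] M [-0.01 -0.11  0.02] t 57.475
-170.0 [-0.0004  0.002   0.0001] [4.16 0.41 0.13]
-172.0 [ 0.0003 -0.0024  0.0001] [ 4.16  0.34 -1.87]
-174.0 [ 0.0008 -0.0068  0.0001] [ 4.17  0.27 -3.87]
-176.0 [ 0.0012 -0.0113  0.0001] [ 4.17  0.19 -5.87]
-178.0 [ 0.0014 -0.0157  0.0001] [ 4.18  0.12 -7.87]
-180.0 [ 0.0015 -0.0202  0.0001] [ 4.18  0.05 -9.87]
-182.0 [ 0.0014 -0.0246  0.0001] [  4.18  -0.03 -11.87]
```

>>> {"op": "apply_moves", "data": {"plan": [[0.0008,-0.0068,0,0,0.3,-3.9],[0.0014,-0.0157,0,0,0.2,-7.9],[0.0015,-0.0202,0,0,0.1,-9.9],[0.0015,-0.0202,0,0,0.1,-9.9]]}}

```text
t: 57.98
tool_pos: [0.695, 0.0902, 0.1069]
tool_rot: [0.021, 0.738, -0.031, -0.674]
contact_force: [3.8, 2.4, 0.1]
grip_width: 0.155
```

```bash
 RAD=.128 python3 turn2.py .1065 -180 -182 -184 -186 -188 -190 -192;python3 -c "
from h import *
s=st()[0];print(np.round(s['q'],2))"
```

```text
az 179.87 tool yaw 179.00 rad 0.1285 z 0.1069 roll 4.15 torque 0.59 F [3.8 2.4 0.1] M [ 0.67 -0.6   0.28] t 57.975
-180.0 [-0.0005  0.0003 -0.0004] [ 4.15 -0.33  0.01]
-182.0 [-0.0006 -0.0042 -0.0004] [ 4.14 -0.4  -1.99]
-184.0 [-0.0009 -0.0086 -0.0004] [ 4.13 -0.47 -3.99]
-186.0 [-0.0012 -0.0131 -0.0004] [ 4.12 -0.54 -5.99]
-188.0 [-0.0018 -0.0175 -0.0004] [ 4.12 -0.61 -7.98]
-190.0 [-0.0025 -0.0219 -0.0004] [ 4.11 -0.69 -9.98]
-192.0 [-0.0033 -0.0263 -0.0004] [  4.1   -0.76 -11.98]
[ 0.13  0.28  1.17 -0.08  1.6   1.7 ]
```

>>> {"op": "apply_moves", "data": {"plan": [[0,-0.0042,0,0,-0.4,-2],[-0.0003,-0.0086,0,0,-0.5,-4],[-0.0006,-0.011,0,0,-0.5,-5],[-0.0006,-0.0131,0,0,-0.5,-6],[-0.0006,-0.0131,0,0,-0.5,-6]]}}

```text
t: 58.6
tool_pos: [0.6956, 0.074, 0.1078]
tool_rot: [-0.014, 0.739, -0.072, -0.669]
contact_force: [6.2, -5.3, 1.8]
grip_width: 0.15
```

```bash
 RAD=.1285 python3 turn2.py .1065 -186 -188 -190 -192 -194 -196
```

```text
az 172.73 tool yaw 172.80 rad 0.1301 z 0.1078 roll 4.33 torque -0.57 F [ 6.2 -5.3  1.8] M [-0.79 -0.89  0.01] t 58.6
-186.0 [-0.0013  0.003  -0.0013] [ 4.36 -0.09  0.19]
-188.0 [-0.0018 -0.0014 -0.0013] [ 4.35 -0.17 -1.81]
-190.0 [-0.0025 -0.0058 -0.0013] [ 4.35 -0.24 -3.81]
-192.0 [-0.0034 -0.0102 -0.0013] [ 4.35 -0.32 -5.81]
-194.0 [-0.0044 -0.0146 -0.0013] [ 4.34 -0.39 -7.81]
-196.0 [-0.0056 -0.0189 -0.0013] [ 4.34 -0.47 -9.81]
```

>>> {"op": "apply_moves", "data": {"plan": [[-0.0014,-0.0014,-0.0005,1.5,-0.1,-1.8],[-0.0025,-0.0058,-0.0005,3,-0.2,-3.8],[-0.0034,-0.0102,-0.0005,4.3,-0.3,-5.8],[-0.0044,-0.0146,-0.0005,4.3,-0.3,-7.8],[-0.0044,-0.0146,-0.0005,4.3,-0.3,-7.8]]}}

```text
t: 59.22
tool_pos: [0.6926, 0.057, 0.1086]
tool_rot: [-0.087, 0.735, -0.098, -0.665]
contact_force: [7.1, -1.5, 1.5]
grip_width: 0.158
```

```bash
 RAD=.1285 python3 turn2.py .107 -195 -197 -198 -199 -200 -202 -204 -206
```

```text
az 165.13 tool yaw 164.89 rad 0.1305 z 0.1086 roll 0.16 torque 0.08 F [ 7.1 -1.5  1.5] M [-0.57 -1.1   0.03] t 59.225
-195.0 [-0.002   0.0002 -0.0016] [ 0.21  0.14 -0.89]
-197.0 [-0.0032 -0.0041 -0.0016] [ 0.21  0.13 -2.89]
-198.0 [-0.0039 -0.0062 -0.0016] [ 0.21  0.13 -3.89]
-199.0 [-0.0046 -0.0084 -0.0016] [ 0.21  0.13 -4.89]
-200.0 [-0.0054 -0.0105 -0.0016] [ 0.21  0.13 -5.89]
-202.0 [-0.007  -0.0147 -0.0016] [ 0.21  0.12 -7.89]
-204.0 [-0.0087 -0.0188 -0.0016] [ 0.22  0.12 -9.89]
-206.0 [-0.0106 -0.0228 -0.0016] [  0.22   0.12 -11.89]
```

>>> {"op": "apply_moves", "data": {"plan": [[-0.0008,-0.0047,0,0.2,0.1,-2.9],[-0.0022,-0.009,0,0.2,0.1,-4.9],[-0.0046,-0.0153,0,0.2,0.1,-7.9],[-0.0063,-0.0194,0,0.2,0.1,-9.9],[-0.0063,-0.0194,0,0.2,0.1,-9.9]]}}

```text
t: 59.85
tool_pos: [0.6869, 0.0365, 0.109]
tool_rot: [-0.145, 0.723, -0.161, -0.655]
contact_force: [4.9, -1.7, -0.8]
grip_width: 0.151
```

```bash
 RAD=.131 python3 turn2.py .1085 -204 -206 -208 -210 -212 -214 -216
```

```text
az 155.85 tool yaw 154.93 rad 0.1319 z 0.1090 roll 0.04 torque 0.35 F [ 4.9 -1.7 -0.8] M [-0.27 -0.75  0.3 ] t 59.85
-204.0 [-0.0007  0.0007 -0.0005] [0.1  0.12 0.07]
-206.0 [-0.0026 -0.0035 -0.0005] [ 0.1   0.12 -1.93]
-208.0 [-0.0047 -0.0075 -0.0005] [ 0.1   0.12 -3.93]
-210.0 [-0.0069 -0.0115 -0.0005] [ 0.11  0.11 -5.93]
-212.0 [-0.0093 -0.0154 -0.0005] [ 0.11  0.11 -7.93]
-214.0 [-0.0118 -0.0193 -0.0005] [ 0.11  0.11 -9.93]
-216.0 [-0.0144 -0.023  -0.0005] [  0.11   0.11 -11.93]
```

>>> {"op": "apply_moves", "data": {"plan": [[-0.0012,-0.0041,0,0.1,0.1,-1.9],[-0.0033,-0.0081,0,0.1,0.1,-3.9],[-0.0055,-0.0121,0,0.1,0.1,-5.9],[-0.0079,-0.016,0,0.1,0.1,-7.9],[-0.0079,-0.016,0,0.1,0.1,-7.9]]}}

```text
t: 60.48
tool_pos: [0.6793, 0.0194, 0.1092]
tool_rot: [-0.191, 0.71, -0.211, -0.644]
contact_force: [6.0, -2.6, -1.6]
grip_width: 0.148
```

```bash
 RAD=.1325 python3 turn2.py .1085 -212 -214 -216 -218 -220 -222; python3 -c "
from h import *
s=st()[0];print(np.round(s['q'],2))"
```

```text
az 147.78 tool yaw 146.88 rad 0.1333 z 0.1092 roll 0.01 torque 0.37 F [ 6.  -2.6 -1.6] M [-0.33 -0.83  0.24] t 60.475
-212.0 [-0.0004  0.0009 -0.0007] [0.07 0.09 0.12]
-214.0 [-0.003  -0.003  -0.0007] [ 0.07  0.09 -1.88]
-216.0 [-0.0056 -0.0068 -0.0007] [ 0.07  0.09 -3.88]
-218.0 [-0.0084 -0.0105 -0.0007] [ 0.07  0.09 -5.88]
-220.0 [-0.0113 -0.0141 -0.0007] [ 0.08  0.09 -7.88]
-222.0 [-0.0143 -0.0176 -0.0007] [ 0.08  0.08 -9.88]
[ 0.01  0.22  1.24 -0.05  1.6   2.15]
```

>>> {"op": "apply_moves", "data": {"plan": [[-0.0017,-0.0037,-0.0005,0.1,0.1,-1.9],[-0.0043,-0.0075,-0.0005,0.1,0.1,-3.9],[-0.0071,-0.0112,-0.0005,0.1,0.1,-5.9],[-0.01,-0.015,-0.0005,0.1,0.1,-7.9],[-0.013,-0.0185,-0.0005,0.1,0.1,-9.9],[-0.013,-0.0185,-0.0005,0.1,0.1,-9.9]]}}

```text
t: 61.22
tool_pos: [0.6672, 0.0016, 0.1091]
tool_rot: [-0.248, 0.689, -0.271, -0.625]
contact_force: [8.3, 2.0, -2.7]
grip_width: 0.149
```

```bash
 RAD=.1335 python3 turn2.py .1085 -222 -224 -226 -228 -230 -232
```

```text
az 138.54 tool yaw 136.92 rad 0.1343 z 0.1091 roll -0.18 torque 1.39 F [ 8.3  2.  -2.7] M [ 0.56 -1.36  0.46] t 61.225
-222.0 [-0.0015 -0.0004 -0.0006] [-0.11  0.15  0.08]
-224.0 [-0.0046 -0.0038 -0.0006] [-0.1   0.15 -1.92]
-226.0 [-0.0079 -0.0071 -0.0006] [-0.1   0.15 -3.92]
-228.0 [-0.0113 -0.0103 -0.0006] [-0.1   0.15 -5.92]
-230.0 [-0.0149 -0.0133 -0.0006] [-0.1   0.16 -7.92]
-232.0 [-0.0185 -0.0163 -0.0006] [-0.09  0.16 -9.92]
```

>>> {"op": "apply_moves", "data": {"plan": [[-0.0027,-0.0023,-0.0003,-0.1,0.1,-0.9],[-0.0042,-0.0041,-0.0003,-0.1,0.1,-1.9],[-0.0058,-0.0058,-0.0003,-0.1,0.1,-2.9],[-0.0075,-0.0074,-0.0003,-0.1,0.1,-3.9],[-0.0092,-0.009,-0.0003,-0.1,0.1,-4.9],[-0.0109,-0.0106,-0.0003,-0.1,0.1,-5.9]]}}

```text
t: 61.98
tool_pos: [0.6574, -0.0093, 0.1095]
tool_rot: [-0.28, 0.675, -0.307, -0.61]
contact_force: [7.9, -0.6, -2.2]
grip_width: 0.155
```

```bash
 RAD=.1338 python3 turn2.py .1085 -228 -230 -232 -234 -236 -238;  python3 -c "
from h import *
s=st()[0];print(np.round(s['q'],2))"
```

```text
az 132.32 tool yaw 130.91 rad 0.1350 z 0.1095 roll -0.18 torque 1.14 F [ 7.9 -0.6 -2.2] M [ 0.04 -1.44  0.41] t 61.975
-228.0 [-0.0014  0.0004 -0.001 ] [0.02 0.25 0.09]
-230.0 [-0.0049 -0.0027 -0.001 ] [ 0.02  0.25 -1.91]
-232.0 [-0.0085 -0.0056 -0.001 ] [ 0.02  0.25 -3.91]
-234.0 [-0.0122 -0.0084 -0.001 ] [ 0.03  0.25 -5.91]
-236.0 [-0.0161 -0.0111 -0.001 ] [ 0.03  0.25 -7.91]
-238.0 [-0.02   -0.0136 -0.001 ] [ 0.04  0.25 -9.91]
[-0.03  0.18  1.29 -0.07  1.61  2.4 ]
```

>>> {"op": "apply_moves", "data": {"plan": [[-0.0024,-0.0021,-0.0003,0,0.2,-0.9],[-0.0041,-0.0036,-0.0003,0,0.2,-1.9],[-0.0059,-0.005,-0.0003,0,0.2,-2.9],[-0.0077,-0.0065,-0.0003,0,0.2,-3.9],[-0.0096,-0.0079,-0.0003,0,0.2,-4.9],[-0.0114,-0.0093,-0.0003,0,0.2,-5.9],[-0.0134,-0.0106,-0.0003,0,0.2,-6.9],[-0.0153,-0.012,-0.0003,0,0.2,-7.9]]}}

```text
t: 62.98
tool_pos: [0.642, -0.0229, 0.1094]
tool_rot: [-0.321, 0.651, -0.355, -0.589]
contact_force: [3.7, -3.8, -1.7]
grip_width: 0.15
```

```bash
 RAD=.1345 python3 turn2.py .1085 -236 -238 -240 -242 -228 -224;  python3 -c "
from h import *
s=st()[0];print(np.round(s['q'],2))"
```

```text
az 123.63 tool yaw 122.81 rad 0.1363 z 0.1094 roll 0.02 torque 0.16 F [ 3.7 -3.8 -1.7] M [-0.62 -0.73  0.02] t 62.975
-236.0 [-0.0002  0.0019 -0.0009] [0.15 0.08 0.19]
-238.0 [-0.0042 -0.0006 -0.0009] [ 0.15  0.07 -1.81]
-240.0 [-0.0082 -0.003  -0.0009] [ 0.15  0.07 -3.81]
-242.0 [-0.0123 -0.0053 -0.0009] [ 0.16  0.07 -5.81]
-228.0 [ 0.0145  0.0135 -0.0009] [0.15 0.09 8.19]
-224.0 [ 0.0213  0.02   -0.0009] [ 0.14  0.09 12.19]
[-0.04  0.15  1.32 -0.08  1.61  2.52]
```

>>> {"op": "apply_moves", "data": {"plan": [[0,0,0,0,0,0],[0,0,0,0,0,0],[0,0,0.002,0,0,0],[0,0,0.012,0,0,0],[-0.001,0.001,0.03,0,0,0],[-0.003,0.003,0.055,0,0,0],[-0.005,0.006,0.09,0,0,0],[-0.01,0.006,0.14,0,0,0],[-0.02,-0.02,0.18,0,0,0],[-0.02,-0.06,0.19,0,0,0],[-0.02,-0.1,0.19,0,0,0]], "jaw": 0.06}}

```text
t: 64.35
tool_pos: [0.6222, -0.1237, 0.3036]
tool_rot: [-0.322, 0.653, -0.354, -0.588]
contact_force: [0.1, -0.1, -0.8]
grip_width: 0.684
```

```bash
python3 - <<'E'
from h import *
show()
snap('side','side42');snap('top','top42')
crop('side42',270,150,400,245,6,'side42c');crop('top42',240,140,350,230,6,'top42c')
E
```

```text
t 64.35 p [ 0.6222 -0.1237  0.3036] x [ 0.059 -0.084 -0.995] y [-0.84  -0.543 -0.004] F [ 0.14 -0.1  -0.76] M [ 0.14  0.18 -0.  ] w 60.1 q [-0.208  0.164  0.959 -0.076  1.943  2.33 ]
```

View pics/side42c.png

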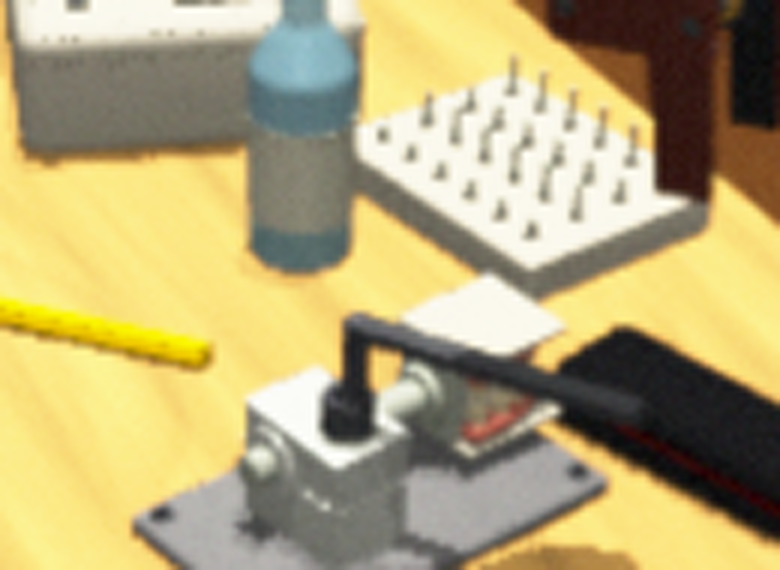

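View pics/top42c.png

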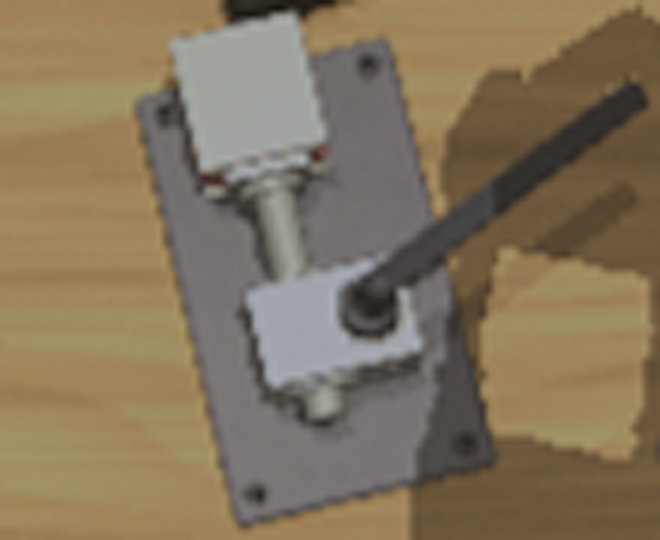

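```bash
python3 - <<'E'
from h import *
f=lambda u,v,z:at_z('top',240+(u+.5)/6-.5,140+(v+.5)/6-.5,z)
# lever edges midline: near bend & end; sag
for zb,ze in((.146,.131),):
    a=f(385,282,zb-.001);b=f(632,96,ze);d=a-b;print(np.round(a,4),np.round(b,4),np.degrees(np.arctan2(d[1],d[0])), np.hypot(*d[:2]))
for tag,box in(('side42',(300,190,385,235)),('top42',(290,145,350,200))):
    n=tag[:-2]
    P,Rk=keypose(np.array([.566,.09,.083]),-235,-6)
    overlay(n,tag,P,Rk,box,4.6 if n=='side' else 6,'ov_'+n)
E
```

```text
[0.5665 0.0827 0.145 ] [ 0.653  -0.0308  0.131 ] 127.31446273106077 0.1426529553800434
```

View pics/ov_top.png

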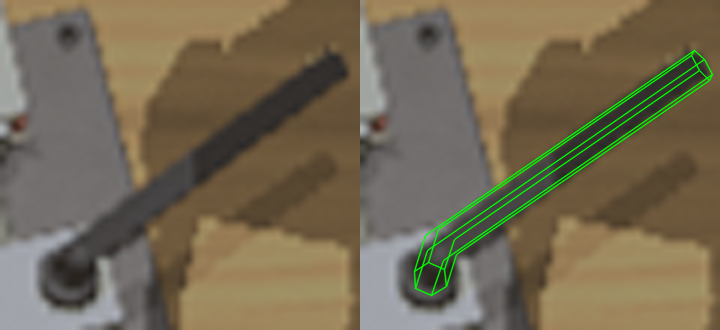

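View pics/ov_side.png

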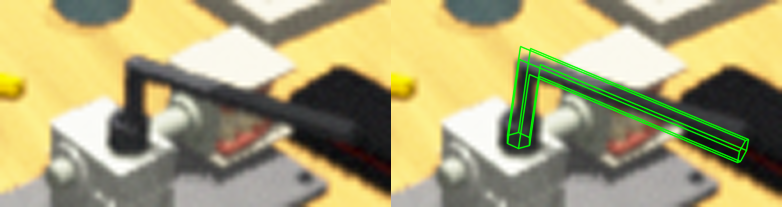

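```bash
python3 - <<'E'
from rig import env
print(env.hand_in()); print(env.get_state()['t'])
E
```

```text
the job is handed in; nothing more can be done
None
the job is handed in; nothing more can be done
```

I handed the job in, but the screw is probably not tight at the end.

**What I did:** I drew the key out, turned it over and put its short arm fully home. Then I gripped the long arm at about 130 mm, lifted it level and turned clockwise. The screw dragged at about 1.05 N m over roughly 60°. The torque then rose to about 1.3–1.6 N m, which fits the 1.1 rad stop.

**What went wrong:** I pushed on past that rise, and at a lever angle of about −78° the torque dropped suddenly to zero. I think the key jumped in the socket and knocked the screw back. When I drove it clockwise again, it jumped several more times at about 0.6–1.5 N m. I stopped when the last wrist joint was near its limit and time was short, at about 63 s. I then released the key almost unloaded and handed in at about 64.5 s.

**Last checks:**
- **Key:** The last side and top pictures show it let go, home in the screw by its short arm and only slightly sagged.
- **Gripper and surroundings:** The gripper is well clear and reads almost no contact force. The bottle and case look undisturbed by eye. The phone was not in the last close-up views, and I measured none of the three.
- **Screw angle:** I had no direct reading of it. The free key's angle fits either about 1.04–1.1 rad (tight, or just short of it) or about 0–0.24 rad (knocked back). From the torque history I think knocked back is more likely, so the final tightness is unconfirmed.
- **Force on the flanks:** Measured lever torque stayed under 1.6 N m, well below the roughly 3.5 N m that matches the 650 N limit. I cannot rule out short peaks on the hexagon's flanks during the jumps.

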